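# Swap two tube totes and stack the empty one

### The arm

A 6-joint arm with a two-finger parallel gripper is mounted at the origin on the work surface. World frame = base frame: x ahead of the robot, y to its left, z up, the work surface at z = 0. Lengths are in mm, angles in rad, forces in N, time in s.
With the tool pointing down it reaches from about 325 to 775 mm from the base axis. Payload 9.3 kg.
Tool frame: the origin (TCP) lies where the fingers leave the gripper's body, on its centre line; the fingertips stand 73 mm ahead of it and the grasp point (between the pads) lies 54 mm ahead of it; x points along the fingers, z is the direction in which the jaws open and shut, and the axes are right-handed (so a half turn about x gives the same grasp; the last joint's range is limited). The gripper opens to 85 mm and grips with 20 to 120 N. Pads are 22 mm wide; open, the fingers measure 114 mm over their backs; the gripper's body (76 mm by 85 mm) begins 54 mm behind the grasp point. The pads swing forward as they close: fully open they stand 13 mm farther back than shut.
Start: joints at [-1.331, 0.259, 0.021, 1.334, 0, 1.418], TCP at [210.52, -508.112, 303.879] pointing down, gripper open.
Joint ranges: [-3.04, 3.04], [-0.91, 1.82], [-1.04, 1.36], [-1.92, 1.95], [-1.52, 1.45], [-3.14, 3.14]. Speed limits (rad/s): [2.22, 2.22, 2.79, 3.14, 3.14, 3.14].

### API

Orientations are given as [roll, pitch, yaw] about the fixed x, y, z axes, in that order (R = Rz(yaw) Ry(pitch) Rx(roll)).
In Python, from rig import manip gives the robot as it stands.
- The arm moves only by the tool apply_moves, never from a script. Its argument "deltas" is a list of rows, each an object of numbers: "x", "y", "z": the shift along the tool's x, y, z in m; "ax", "ay", "az": the turn, a rotation vector about the tool's x, y, z in rad; "grip": the opening, from 0 (shut) to 1 (fully open). In form: [{"x": .., "y": .., "z": .., "ax": .., "ay": .., "az": .., "grip": ..}, ...]. A call has 1 to 12 rows; each row is the pose to reach, as a shift and turn from the pose commanded when the call began, along the tool's axes at that moment; what a row does not reach only later rows make up. A row lasts 1/10 s, in which the tool goes at most 50 mm and 8.59 degrees, less where a joint would pass 70% of its speed; a pose out of reach is approached as far as the arm can. A call with a gripper value outside its range is refused whole. The fingers move at their own pace and stop on an object; "grip_force" is the grip in N (left out, the last holds). Time passes only in rows, so rows that repeat a pose let the fingers close. It gives the time, the measured TCP pose, the force and the opening at its end, in the units of the state.
- manip.state(): the state, without advancing time (a new reading comes with each control period).
- manip.read_camera(name): name is "scene" or "top"; returns (picture, depth): 480x640x3 uint8, blue, green, red; 480x640 float32, mm along the optical axis (not along the pixel's ray), 0 where there is no reading.
- manip.get_calibration(name): a dict with "K" (3x3 intrinsics, pixels), "R" (3x3) and "t" (3): a world point X has camera coordinates R X + t. Camera axes: x right, y down, z forward; pixel columns grow to the right and rows downward; lengths in mm; the calibration is good to about 2 mm. A picture is of the moment at which its call begins. get_calibration takes no time and is no camera call.
- manip.job_done(): hands the job in, once; it reports no verdict.
The state is a dict: "t": time; "joint_pos": joint angles; "qd": joint speeds; "tau": joint torques, N m; "position": TCP position; "ee_rot": TCP orientation; "force": force on the tool from outside, world axes, zero at the start; "wrist_torque": the same for the moment, N m; "opening": finger opening in mm.
Only numpy, scipy, OpenCV 4.12 (cv2) and the standard library are available. Lean on these libraries where they do the work, as an engineer would, in place of code of your own. Each camera call takes 0.05 s, during which the arm holds its last target. There are 200 camera calls.

### The job

The two blue totes of sample tubes are standing in each other's trays: swap them, so that the red-capped tubes stand flat in the middle of the red tray and the yellow-capped tubes in the middle of the yellow tray; the black tray is free for parking one on the way. Also put the empty tote on the red-capped one, turned end for end so that it sits on the ledges and interlocks instead of nesting down onto the tubes. Keep the tube totes upright, set them down gently rather than dropping them, and leave the other things on the bench where they are.

Things in the scene. Friction and masses are not known exactly. Their poses are not given: they have to be found in the camera images.
- tote_red: Blue tote with 8 red-capped tubes, about 0.32 kg; starts in the yellow tray. Same moulding as tote_empty. Tubes stand in fours near both ends, cap tops at z 55 mm; the middle (x -30 to 30) is free down to foam at z 19. A tote set on it with label ends opposite rests on its 4 ledges, underside 68 mm above this one's (6 mm play each way in the mouth); label ends alike, it drops onto the tubes. Origin and axes as tote_empty.
- tote_yellow: Blue tote with 8 yellow-capped tubes, about 0.32 kg; starts in the red tray. Same as tote_red otherwise. All totes: in each long wall two ribs 22 mm wide at x -50 and +30 mm, their tops (z 68) level ledges reaching in from the rim to |y| = 34; the foot is notched at the same x. Mouth inside 160 x 100 mm. Origin and axes as tote_empty.
- tote_empty: Empty blue stack-and-nest tote, about 0.2 kg, on the bench, label end facing roughly as the others'. Height 80 mm, foot 148 x 88, mouth 180 x 120 outside. Upright rim band 10 mm thick, z 52 to 80; pinch its long sides (y = +55 or -55) near the middle (x = 0). Origin: centre of underside; x along the length to the end with the white label on the rim (x = +85), z up.
- tray_red: shallow red plastic bench tray, 200 x 140 mm outside, fixed to the bench; floor 4 mm thick, lip 4 mm thick and 9 mm high. Origin: centre of its underside, at bench height; x along the 200 mm side. Place of the red-capped tubes.
- tray_yellow: shallow yellow plastic bench tray, 200 x 140 mm outside, fixed to the bench; floor 4 mm thick, lip 4 mm thick and 9 mm high. Origin: centre of its underside, at bench height; x along the 200 mm side. Place of the yellow-capped tubes.
- tray_black: shallow black plastic bench tray, 200 x 140 mm outside, fixed to the bench; floor 4 mm thick, lip 4 mm thick and 9 mm high. Origin: centre of its underside, at bench height; x along the 200 mm side. Empty at the start: the free place.
- tip_rack: bystander: blue pipette-tip box with white tips, 86 x 124 x 61 mm high. Origin: centre of its underside.
- tube_rack: bystander: orange tube rack with green-capped tubes, 60 x 180 x 78 mm high. Origin: centre of its underside.
- jar: bystander: amber jar with a black cap, 64 mm across, 85 mm high. Origin: centre of its underside.
There are look-alikes about, which are no part of the job. Leave any pink look-alike of the tote_red alone.

How it is judged (in metres and radians):
At the end, for the whole second after the job is handed in: Red- and yellow-capped totes flat in the trays of their colours, centres within 20 mm; the empty tote level on the red-capped one's ledges, underside 64 to 72 mm above that one's (68 when interlocked), centres within 12 mm, parallel within 0.15 rad; all released and at rest (horizontal distance between tote_red and tray_red below 0.02 m and z of tote_red in the frame of tray_red below 0.007 m and angle between each of tote_red, tote_yellow's own z axis and vertical below 0.03 rad and horizontal distance between tote_yellow and tray_yellow below 0.02 m and z of tote_yellow in the frame of tray_yellow below 0.007 m and z of tote_empty in the frame of tote_red between 0.064 and 0.072 m and horizontal distance between tote_empty and tote_red below 0.012 m and angle between tote_empty's own z axis and vertical below 0.04 rad and angle between the x axis of tote_empty and the x axis of tote_red, either way round below 0.15 rad and linear speed of each of tote_red, tote_yellow, tote_empty below 0.02 m/s); the robot touches nothing.
It fails at once if a tote with tubes is tipped by more than 0.5 rad (angle between any of tote_red, tote_yellow's own z axis and vertical above 0.5 rad).
It fails at once if a tote with tubes is dropped or slammed down (faster than 0.75 m/s when its underside is less than 35 mm above the bench) ((height (world z) of tote_red below 0.035 m and linear speed of tote_red above 0.75 m/s) or (height (world z) of tote_yellow below 0.035 m and linear speed of tote_yellow above 0.75 m/s)).
It fails at once if one of the other things on the bench is moved by more than 20 mm (distance of any of tip_rack, tube_rack, jar from where it was at the start of the episode above 0.02 m).
It also fails if it takes over 102 s, if anything falls off the work surface, if the arm or the gripper's body presses on something with over 40 N, if the wrist force passes 120 N, or if a joint passes its speed limit or range.

## Working session

There is one attempt and no reset: what is moved stays moved. The work goes in short steps, Python scripts to look and compute and a tool call to move; the robot and the scene stay as the last step left them, time stands still between calls to the robot, and variables do not carry over. Pictures are saved under pics/ and viewed, about 12 in all and at most 16, crops included, and the job is handed in when it is done.

Besides the shell and the picture viewer there is one more tool, called after "Call:" in YAML: its name, and indented under it one key for each argument. apply_moves: Moves the arm, as the interface text tells. Its arguments: {"type":"object","properties":{"deltas":{"type":"array"},"grip_force":{"type":"number"}},"required":["deltas"]}

```bash
mkdir -p pics; ls; cat > h.py <<'E'
from rig import manip
import numpy as np, cv2
def px(name,u,v,z):
    c=manip.get_calibration(name);K,R,t=map(np.array,(c["K"],c["R"],c["t"]))
    d=R.T@np.linalg.solve(K,[u,v,1.]);o=-R.T@t.ravel()
    return o+d*(z-o[2])/d[2]
def cloud(name,dep):
    c=manip.get_calibration(name);K,R,t=map(np.array,(c["K"],c["R"],c["t"]))
    v,u=np.mgrid[:480,:640]
    p=np.linalg.inv(K)@np.stack([u.ravel(),v.ravel(),np.ones(u.size)])*dep.ravel()
    return (R.T@(p-t.reshape(3,1))).T.reshape(480,640,3)
E
python3 - <<'E'
from h import *
for n in("scene","top"):
    im,d=manip.read_camera(n);cv2.imwrite(f"pics/{n}0.png",im);np.save(f"{n}0.npy",d)
    c=manip.get_calibration(n);print(n,np.round(c["K"],1).tolist(),np.round(-np.array(c["R"]).T@np.array(c["t"]).ravel()))
print(manip.state())
E
```

```text
pics
scene [[461.0, 0.0, 322.5], [0.0, 461.0, 236.8], [0.0, 0.0, 1.0]] [984. 315. 818.]
top [[594.5, 0.0, 322.5], [0.0, 594.5, 234.1], [0.0, 0.0, 1.0]] [ 403. -125. 1614.]
{'t': 0.1, 'joint_pos': array([-1.33061559e+00,  2.59173490e-01,  2.08547844e-02,  1.33369599e+00,
        3.77981930e-05,  1.41817583e+00]), 'qd': array([ 0.00134117, -0.00265645,  0.00127441, -0.00063852, -0.00024993,
        0.00087375]), 'tau': array([ 5.45734627e-03, -5.56693590e+01,  3.45068693e+01,  1.17105743e-02,
       -1.55287771e-04, -1.55245800e-05]), 'position': array([ 210.4849241 , -507.96823038,  303.31288146]), 'ee_rot': array([2.95795848, 1.56957737, 1.77996336]), 'force': array([-1.03034792, -0.81263401,  0.40523127]), 'wrist_torque': array([0.00677014, 0.00769589, 0.01563783]), 'opening': 85.12631374342727}
```

View pics/top0.png

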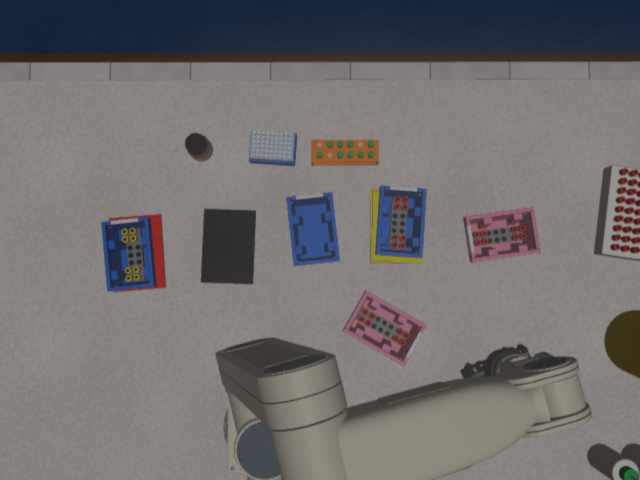

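View pics/scene0.png

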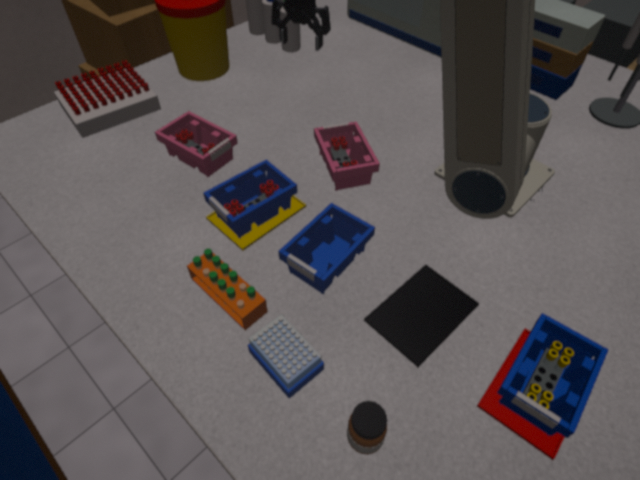

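Top view: the yellow-capped tote is in the red tray (133,253), and the black tray is empty (229,246). The empty blue tote is at (313,229) and the red-capped blue tote is in the yellow tray (400,223). The red-capped candidates are blue (400,223), pink (502,235) and pink (385,327). Only the blue one in the yellow tray fits. All label ends face up in the image (+x). Next I'll measure.

```bash
cat >> h.py <<'E'
def rect(P):
    (c,s,a)=cv2.minAreaRect(P.astype(np.float32))
    if s[0]<s[1]: s=s[::-1];a+=90
    a=(a+90)%180-90
    return np.round(c,1),np.round(s,1),round(np.radians(a if a>=-45 else a+0),3)
def see(n,save=None):
    im,d=manip.read_camera(n)
    if save: cv2.imwrite(save,im)
    return im,d,cloud(n,d),cv2.cvtColor(im,cv2.COLOR_BGR2HSV)
E
python3 - <<'E'
from h import *
allc={}
for n in("top","scene"):
    im=cv2.imread(f"pics/{n}0.png");d=np.load(f"{n}0.npy");P=cloud(n,d);h=cv2.cvtColor(im,cv2.COLOR_BGR2HSV)
    H,S,V=h[...,0],h[...,1],h[...,2]
    bench=(np.abs(P[...,2])<15)&(S<60)&(P[...,0]>300)&(P[...,0]<750)&(np.abs(P[...,1])<500);print(n,"bench z",np.median(P[bench][:,2]),P[bench][:,2].std())
    blue=(H>100)&(H<125)&(S>120)&(P[...,2]>66)&(P[...,2]<92)
    m=cv2.morphologyEx(blue.astype(np.uint8),cv2.MORPH_CLOSE,np.ones((5,5)))
    k,l,st,c=cv2.connectedComponentsWithStats(m)
    for i in range(1,k):
        if st[i,4]<150: continue
        q=P[(l==i)&(d>0)];q=q[np.abs(q[:,2]-np.median(q[:,2]))<8];print(n,"tote",c[i].round(),rect(q[:,:2]),np.median(q[:,2]).round(1))
    ok=(P[...,2]>-10)&(P[...,2]<16)&(P[...,0]>250)&(P[...,0]<750)
    for nm,mk in dict(red=((H<6)|(H>174))&(S>180),yel=(H>22)&(H<35)&(S>150),blk=(V<45)).items():
        m=cv2.morphologyEx((mk&ok).astype(np.uint8),cv2.MORPH_OPEN,np.ones((2,2)))
        k,l,st,c=cv2.connectedComponentsWithStats(m)
        for i in range(1,k):
            if st[i,4]<60: continue
            q=P[l==i];r=rect(q[:,:2]);print(n,nm,st[i],r,np.median(q[:,2]).round(1))
            if np.median(q[:,2])<12 : allc.setdefault(nm,[]).append(q)
for k in allc: print(k,rect(np.vstack(allc[k])[:,:2]))
E
```

```text
top bench z 0.8710094184973378 3.937411447161819
top tote [400. 226.] (array([ 539.4, -339.2]), array([176.1, 119.1]), np.float64(-0.079)) 83.6
top tote [313. 233.] (array([ 521.5, -110.2]), array([176.4, 117.8]), np.float64(0.108)) 79.7
top tote [126. 257.] (array([457.5, 365.2]), array([176.9, 123.5]), np.float64(0.112)) 83.2
top red [152 217  12  57 349] (array([484.5, 308.2]), array([153.4,  24.8]), np.float64(0.091)) 5.0
top yel [372 192  51  71 561] (array([ 521.3, -253.5]), array([282.5, 205.3]), np.float64(-1.458)) 5.5
scene bench z 0.7950338791440147 2.0807629859461203
scene tote [254. 191.] (array([ 543.2, -336.7]), array([179.1, 121.1]), np.float64(-0.069)) 80.1
scene tote [331. 240.] (array([ 525.3, -108.2]), array([179.7, 119.5]), np.float64(0.104)) 79.2
scene tote [561. 368.] (array([461.3, 366.6]), array([179.9, 119.1]), np.float64(0.109)) 83.9
scene red [ 480  331   84  128 2086] (array([675.7, 376.3]), array([610.7, 144.7]), np.float64(0.036)) 5.0
scene yel [186  76  25   5  64] (array([ 283.7, -924.3]), array([79.9, 16.2]), np.float64(-0.833)) 6.9
scene yel [ 208  197   98   53 1129] (array([701.5,   4.9]), array([805.4, 233.5]), np.float64(1.115)) 4.8
scene blk [ 366  267  113  100 5712] (array([687.9, 164.6]), array([639.5, 176.6]), np.float64(0.201)) 4.6
red (array([675.5, 376. ]), array([610.7, 146.4]), np.float64(0.04))
yel (array([ 519.1, -260.7]), array([1442.9,  327.4]), np.float64(1.115))
blk (array([687.9, 164.6]), array([639.5, 176.6]), np.float64(0.201))
```

```bash
python3 - <<'E'
from h import *
A={}
for n in("top","scene"):
    im=cv2.imread(f"pics/{n}0.png");d=np.load(f"{n}0.npy");P=cloud(n,d);h=cv2.cvtColor(im,cv2.COLOR_BGR2HSV)
    H,S,V=h[...,0],h[...,1],h[...,2]
    ok=(np.abs(P[...,2]-5)<10)&(P[...,0]>330)&(P[...,0]<750)&(np.abs(P[...,1])<480)&(d>0)
    if n=="top": print(h[246,229])
    for nm,mk in dict(red=((H<6)|(H>174))&(S>180),yel=(H>20)&(H<35)&(S>150),blk=(V<60)).items():
        m=(mk&ok).astype(np.uint8)
        k,l,st,c=cv2.connectedComponentsWithStats(m)
        for i in range(1,k):
            if st[i,4]<25: continue
            q=P[l==i];print(n,nm,st[i],rect(q[:,:2]),q[:,:2].min(0).round(),q[:,:2].max(0).round(),"box",cv2.boxPoints(cv2.minAreaRect(q[:,:2].astype(np.float32))).round().tolist());A.setdefault(nm,[]).append(q)
for k in A: print(k,rect(np.vstack(A[k])[:,:2]))
E
```

```text
[150  17  46]
top red [149 216  15  68 419] (array([473.9, 307.5]), array([184.3,  29.3]), np.float64(0.147)) [381. 293.] [563. 335.] box [[381.0, 308.0], [385.0, 280.0], [567.0, 306.0], [563.0, 335.0]]
top yel [371 191  51  71 567] (array([ 533.8, -335.3]), array([191.7, 136.6]), np.float64(-0.003)) [ 438. -403.] [ 630. -267.] box [[438.0, -403.0], [629.0, -404.0], [630.0, -267.0], [438.0, -267.0]]
top blk [ 202  210   53   73 3596] (array([481.1, 118.8]), array([196.1, 138. ]), np.float64(-0.031)) [383.  48.] [579. 190.] box [[381.0, 53.0], [577.0, 47.0], [581.0, 185.0], [385.0, 191.0]]
scene red [ 479  330   85  128 2089] (array([467.5, 365.9]), array([199.1, 136.9]), np.float64(0.078)) [373. 291.] [571. 441.] box [[363.0, 426.0], [374.0, 290.0], [572.0, 305.0], [561.0, 442.0]]
scene yel [ 207  196   98   53 1131] (array([ 537.1, -333.8]), array([199.3, 140.2]), np.float64(-0.021)) [ 438. -406.] [ 637. -264.] box [[436.0, -402.0], [635.0, -406.0], [638.0, -266.0], [439.0, -262.0]]
scene blk [251 212  27  13  57] (array([ 541., -297.]), array([67.8, 17.5]), np.float64(-0.343)) [ 50
[... 789 characters left out ...]
4(-0.037)) [382.  48.] [586. 193.] box [[381.0, 55.0], [581.0, 47.0], [586.0, 186.0], [386.0, 193.0]]
scene blk [290 270  34  23  57] (array([ 597.9, -100.6]), array([91.8,  3.4]), np.float64(-1.465)) [ 592. -146.] [603. -55.] box [[591.0, -55.0], [601.0, -146.0], [604.0, -146.0], [595.0, -55.0]]
scene blk [500 401  50  34 108] (array([534.2, 374.2]), array([89.1,  3.9]), np.float64(-1.459)) [528. 330.] [541. 419.] box [[527.0, 418.0], [537.0, 330.0], [541.0, 330.0], [531.0, 419.0]]
red (array([467.5, 365.7]), array([199.3, 137. ]), np.float64(0.08))
yel (array([ 537.2, -334.2]), array([199.4, 140.7]), np.float64(-0.013))
blk (array([489.5,  47.5]), array([734.6, 211.8]), np.float64(-1.501))
```

```bash
cat >> h.py <<'E'
from scipy.spatial.transform import Rotation as Rn
def D(*wps):
    s=manip.state();R=Rn.from_euler("xyz",s["ee_rot"]);p=s["position"];z=R.as_matrix()[:,2]
    print("t",round(s["t"],2),"p",p.round(1),"phi",round(np.arctan2(z[1],z[0]),3),"j",np.round(s["joint_pos"],2),"F",s["force"].round(1),"op",round(s["opening"],1))
    for x,y,zz,f in wps:
        c,n=np.cos(f),np.sin(f)
        T=np.array([[0,-n,c],[0,c,n],[-1,0,0]])
        print((x,y,zz,f),"d",(R.inv().apply(np.array([x,y,zz])-p)/1000).round(4).tolist(),"a",(R.inv()*Rn.from_matrix(T)).as_rotvec().round(3).tolist())
def grip(c,yaw,side,flip=0,gx=-4):  # rim grasp xy for tote at c
    a=yaw;return np.array(c)+[np.cos(a)*gx-np.sin(a)*55*side,np.sin(a)*gx+np.cos(a)*55*side]
E
python3 - <<'E'
from h import *
g=grip((460.5,366.4),.11,-1);print(g)
D((480,-100,280,0.2),(*g,220,np.pi/2+.11),(*g,130,np.pi/2+.11))
E
```

```text
[462.56198215 311.29330141]
t 0.1 p [ 210.5 -508.   303.3] phi -1.178 j [-1.33  0.26  0.02  1.33  0.    1.42] F [-1.  -0.8  0.4] op 85.1
(480, -100, 280, 0.2) d [0.0237, 0.4051, -0.2737] a [-1.378, -0.001, -0.001]
(np.float64(462.56198215421784), np.float64(311.29330140903295), 220, 1.6807963267948967) d [0.0842, 0.5465, -0.6603] a [-2.859, 0.0, -0.002]
(np.float64(462.56198215421784), np.float64(311.29330140903295), 130, 1.6807963267948967) d [0.1742, 0.5464, -0.6602] a [-2.859, 0.0, -0.002]
```

Call:
apply_moves:
  deltas:
    - {"x": 0.024, "y": 0.405, "z": -0.274, "ax": -1.378, "grip": 0.5}
    - {"x": 0.024, "y": 0.405, "z": -0.274, "ax": -1.378, "grip": 0.5}
    - {"x": 0.024, "y": 0.405, "z": -0.274, "ax": -1.378, "grip": 0.5}
    - {"x": 0.024, "y": 0.405, "z": -0.274, "ax": -1.378, "grip": 0.5}
    - {"x": 0.024, "y": 0.405, "z": -0.274, "ax": -1.378, "grip": 0.5}
    - {"x": 0.024, "y": 0.405, "z": -0.274, "ax": -1.378, "grip": 0.5}
    - {"x": 0.024, "y": 0.405, "z": -0.274, "ax": -1.378, "grip": 0.5}
    - {"x": 0.024, "y": 0.405, "z": -0.274, "ax": -1.378, "grip": 0.5}
    - {"x": 0.024, "y": 0.405, "z": -0.274, "ax": -1.378, "grip": 0.5}
    - {"x": 0.084, "y": 0.546, "z": -0.66, "ax": -2.859, "grip": 0.5}
    - {"x": 0.084, "y": 0.546, "z": -0.66, "ax": -2.859, "grip": 0.5}
    - {"x": 0.084, "y": 0.546, "z": -0.66, "ax": -2.859, "grip": 0.5}

```text
invalid input
```

```bash
python3 - <<'E'
from h import *
g=grip((460.5,366.4),.11,-1)
D((*g,220,np.pi/2+.11),(*g,130,np.pi/2+.11))
E
```

```text
t 0.1 p [ 210.5 -508.   303.3] phi -1.178 j [-1.33  0.26  0.02  1.33  0.    1.42] F [-1.  -0.8  0.4] op 85.1
(np.float64(462.56198215421784), np.float64(311.29330140903295), 220, 1.6807963267948967) d [0.0842, 0.5465, -0.6603] a [-2.859, 0.0, -0.002]
(np.float64(462.56198215421784), np.float64(311.29330140903295), 130, 1.6807963267948967) d [0.1742, 0.5464, -0.6602] a [-2.859, 0.0, -0.002]
```

Call:
apply_moves:
  deltas:
    - {"x": 0.024, "y": 0.405, "z": -0.274, "ax": -1.378, "ay": 0, "az": 0, "grip": 0.5}
    - {"x": 0.024, "y": 0.405, "z": -0.274, "ax": -1.378, "ay": 0, "az": 0, "grip": 0.5}
    - {"x": 0.024, "y": 0.405, "z": -0.274, "ax": -1.378, "ay": 0, "az": 0, "grip": 0.5}
    - {"x": 0.024, "y": 0.405, "z": -0.274, "ax": -1.378, "ay": 0, "az": 0, "grip": 0.5}
    - {"x": 0.024, "y": 0.405, "z": -0.274, "ax": -1.378, "ay": 0, "az": 0, "grip": 0.5}
    - {"x": 0.024, "y": 0.405, "z": -0.274, "ax": -1.378, "ay": 0, "az": 0, "grip": 0.5}
    - {"x": 0.024, "y": 0.405, "z": -0.274, "ax": -1.378, "ay": 0, "az": 0, "grip": 0.5}
    - {"x": 0.024, "y": 0.405, "z": -0.274, "ax": -1.378, "ay": 0, "az": 0, "grip": 0.5}
    - {"x": 0.024, "y": 0.405, "z": -0.274, "ax": -1.378, "ay": 0, "az": 0, "grip": 0.5}
    - {"x": 0.024, "y": 0.405, "z": -0.274, "ax": -1.378, "ay": 0, "az": 0, "grip": 0.5}

```text
t: 1.1
position: [480.6, -97.5, 279.6]
ee_rot: [1.966, 1.57, 2.173]
force: [-0.6, -1.1, 1.4]
opening: 42.5
```

```bash
python3 - <<'E'
from h import *
g=grip((460.5,366.4),.11,-1)
D((*g,220,np.pi/2+.11),(*g,130,np.pi/2+.11))
E
```

```text
t 1.1 p [480.6 -97.5 279.6] phi 0.206 j [-0.37  0.17 -0.16  1.24  0.    0.99] F [-0.6 -1.1  1.4] op 42.5
(np.float64(462.56198215421784), np.float64(311.29330140903295), 220, 1.6807963267948967) d [0.0597, 0.4037, 0.0661] a [-1.474, 0.0, -0.0]
(np.float64(462.56198215421784), np.float64(311.29330140903295), 130, 1.6807963267948967) d [0.1497, 0.4037, 0.0661] a [-1.474, 0.0, -0.0]
```

Call:
apply_moves:
  deltas:
    - {"x": 0.06, "y": 0.404, "z": 0.066, "ax": -1.474, "ay": 0, "az": 0, "grip": 0.5}
    - {"x": 0.06, "y": 0.404, "z": 0.066, "ax": -1.474, "ay": 0, "az": 0, "grip": 0.5}
    - {"x": 0.06, "y": 0.404, "z": 0.066, "ax": -1.474, "ay": 0, "az": 0, "grip": 0.5}
    - {"x": 0.06, "y": 0.404, "z": 0.066, "ax": -1.474, "ay": 0, "az": 0, "grip": 0.5}
    - {"x": 0.06, "y": 0.404, "z": 0.066, "ax": -1.474, "ay": 0, "az": 0, "grip": 0.5}
    - {"x": 0.06, "y": 0.404, "z": 0.066, "ax": -1.474, "ay": 0, "az": 0, "grip": 0.5}
    - {"x": 0.06, "y": 0.404, "z": 0.066, "ax": -1.474, "ay": 0, "az": 0, "grip": 0.5}
    - {"x": 0.06, "y": 0.404, "z": 0.066, "ax": -1.474, "ay": 0, "az": 0, "grip": 0.5}
    - {"x": 0.06, "y": 0.404, "z": 0.066, "ax": -1.474, "ay": 0, "az": 0, "grip": 0.5}
    - {"x": 0.06, "y": 0.404, "z": 0.066, "ax": -1.474, "ay": 0, "az": 0, "grip": 0.5}
    - {"x": 0.06, "y": 0.404, "z": 0.066, "ax": -1.474, "ay": 0, "az": 0, "grip": 0.5}
    - {"x": 0.06, "y": 0.404, "z": 0.066, "ax": -1.474, "ay": 0, "az": 0, "grip": 0.5}

```text
t: 2.3
position: [464.1, 309.0, 219.7]
ee_rot: [1.979, 1.57, -2.634]
force: [-0.4, -0.5, -0.1]
opening: 42.5
```

```bash
python3 - <<'E'
from h import *
g=grip((460.5,366.4),.11,-1)
D((*g,220,np.pi/2+.11),(*g,130,np.pi/2+.11))
im,*_=see("scene");cv2.imwrite("pics/c1.png",cv2.resize(im[220:480,380:640],None,fx=2.2,fy=2.2))
E
```

```text
t 2.3 p [464.1 309.  219.7] phi 1.67 j [ 0.44  0.31 -0.13  1.14 -0.    0.34] F [-0.4 -0.5 -0.1] op 42.5
(np.float64(462.56198215421784), np.float64(311.29330140903295), 220, 1.6807963267948967) d [-0.0003, 0.0013, 0.0025] a [-0.011, -0.0, -0.0]
(np.float64(462.56198215421784), np.float64(311.29330140903295), 130, 1.6807963267948967) d [0.0897, 0.0013, 0.0025] a [-0.011, -0.0, -0.0]
```

View pics/c1.png

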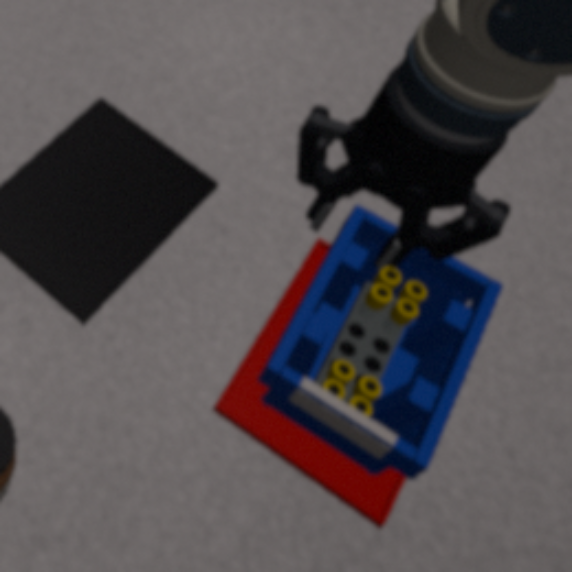

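The crop shows the yellow-capped blue tote in the red tray, with the jaws straddling its near long rim at about (400,230). Descend and grip.

Call:
apply_moves:
  deltas:
    - {"x": 0.03, "y": 0.001, "z": 0.002, "ax": -0.011, "ay": 0, "az": 0, "grip": 0.5}
    - {"x": 0.06, "y": 0.001, "z": 0.002, "ax": -0.011, "ay": 0, "az": 0, "grip": 0.5}
    - {"x": 0.08, "y": 0.001, "z": 0.002, "ax": -0.011, "ay": 0, "az": 0, "grip": 0.5}
    - {"x": 0.09, "y": 0.001, "z": 0.002, "ax": -0.011, "ay": 0, "az": 0, "grip": 0.5}
    - {"x": 0.09, "y": 0.001, "z": 0.002, "ax": -0.011, "ay": 0, "az": 0, "grip": 0.5}
    - {"x": 0.09, "y": 0.001, "z": 0.002, "ax": -0.011, "ay": 0, "az": 0, "grip": 0.0}
    - {"x": 0.09, "y": 0.001, "z": 0.002, "ax": -0.011, "ay": 0, "az": 0, "grip": 0.0}
    - {"x": 0.09, "y": 0.001, "z": 0.002, "ax": -0.011, "ay": 0, "az": 0, "grip": 0.0}
    - {"x": 0.09, "y": 0.001, "z": 0.002, "ax": -0.011, "ay": 0, "az": 0, "grip": 0.0}
    - {"x": 0.09, "y": 0.001, "z": 0.002, "ax": -0.011, "ay": 0, "az": 0, "grip": 0.0}
  grip_force: 80

```text
t: 3.35
position: [463.6, 311.1, 131.3]
ee_rot: [-1.457, 1.568, 0.227]
force: [-0.6, -1.1, 6.0]
opening: 8.6
```

```bash
python3 - <<'E'
from h import *
D((464.1,311,270,1.67))
E
```

```text
t 3.35 p [463.6 311.1 131.3] phi 1.685 j [ 0.44  0.38 -0.27  0.92 -0.    0.33] F [-0.6 -1.1  6. ] op 8.6
(464.1, 311, 270, 1.67) d [-0.1387, -0.0008, -0.0001] a [0.015, 0.0, 0.002]
```

Call:
apply_moves:
  deltas:
    - {"x": -0.01, "y": 0, "z": 0, "ax": 0, "ay": 0, "az": 0, "grip": 0}
    - {"x": -0.03, "y": 0, "z": 0, "ax": 0, "ay": 0, "az": 0, "grip": 0}
    - {"x": -0.06, "y": 0, "z": 0, "ax": 0, "ay": 0, "az": 0, "grip": 0}
    - {"x": -0.08, "y": 0, "z": 0, "ax": 0, "ay": 0, "az": 0, "grip": 0}
    - {"x": -0.08, "y": 0, "z": 0, "ax": 0, "ay": 0, "az": 0, "grip": 0}

```text
t: 3.85
position: [463.8, 311.5, 213.0]
ee_rot: [-1.246, 1.566, 0.439]
force: [0.8, -0.2, -3.8]
opening: 8.2
```

```bash
python3 - <<'E'
from h import *
im,d,P,h=see("scene")
cv2.imwrite("pics/c2.png",cv2.resize(im[200:480,380:640],None,fx=2,fy=2))
g=grip((483.5,120),-.037,-1)
D((*g,200,np.pi/2-.037),(*g,130,np.pi/2-.037))
E
```

```text
t 3.9 p [463.3 311.2 211. ] phi 1.685 j [ 0.44  0.31 -0.14  1.11 -0.    0.33] F [-0.5  0.3 -5. ] op 8.5
(np.float64(477.46820197503916), np.float64(65.18560943888842), 200, 1.5337963267948966) d [0.0108, 0.014, -0.246] a [0.151, 0.001, 0.002]
(np.float64(477.46820197503916), np.float64(65.18560943888842), 130, 1.5337963267948966) d [0.0808, 0.0142, -0.2461] a [0.151, 0.001, 0.002]
```

View pics/c2.png

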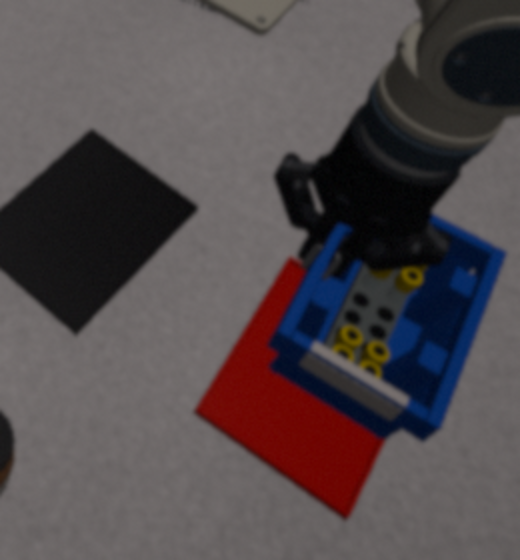

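The tote hangs level in the grip and clear of the red tray. Carry it to black.

Call:
apply_moves:
  deltas:
    - {"x": 0.0, "y": 0.003, "z": -0.04, "ax": 0.05, "ay": 0, "az": 0, "grip": 0}
    - {"x": 0.0, "y": 0.006, "z": -0.09, "ax": 0.1, "ay": 0, "az": 0, "grip": 0}
    - {"x": 0.0, "y": 0.01, "z": -0.14, "ax": 0.151, "ay": 0, "az": 0, "grip": 0}
    - {"x": 0.0, "y": 0.014, "z": -0.19, "ax": 0.151, "ay": 0, "az": 0, "grip": 0}
    - {"x": 0.01, "y": 0.014, "z": -0.23, "ax": 0.151, "ay": 0, "az": 0, "grip": 0}
    - {"x": 0.03, "y": 0.014, "z": -0.246, "ax": 0.151, "ay": 0, "az": 0, "grip": 0}
    - {"x": 0.05, "y": 0.014, "z": -0.246, "ax": 0.151, "ay": 0, "az": 0, "grip": 0}
    - {"x": 0.06, "y": 0.014, "z": -0.246, "ax": 0.151, "ay": 0, "az": 0, "grip": 0}
    - {"x": 0.067, "y": 0.014, "z": -0.246, "ax": 0.151, "ay": 0, "az": 0, "grip": 0}
    - {"x": 0.067, "y": 0.014, "z": -0.246, "ax": 0.151, "ay": 0, "az": 0, "grip": 0}

```text
t: 4.9
position: [476.7, 65.5, 142.0]
ee_rot: [1.549, 1.569, 3.084]
force: [-0.5, -0.0, -3.7]
opening: 8.5
```

```bash
python3 - <<'E'
from h import *
g=grip((483.5,120),-.037,-1)
D((*g,130,np.pi/2-.037))
E
```

```text
t 4.9 p [476.7  65.5 142. ] phi 1.535 j [-0.04  0.25 -0.43  0.89  0.   -0.  ] F [-0.5 -0.  -3.7] op 8.5
(np.float64(477.46820197503916), np.float64(65.18560943888842), 130, 1.5337963267948966) d [0.012, -0.0008, -0.0002] a [0.001, 0.0, -0.002]
```

Call:
apply_moves:
  deltas:
    - {"x": 0.005, "y": 0, "z": 0, "ax": 0, "ay": 0, "az": 0, "grip": 0}
    - {"x": 0.009, "y": 0, "z": 0, "ax": 0, "ay": 0, "az": 0, "grip": 0}
    - {"x": 0.011, "y": 0, "z": 0, "ax": 0, "ay": 0, "az": 0, "grip": 0}
    - {"x": 0.012, "y": 0, "z": 0, "ax": 0, "ay": 0, "az": 0, "grip": 0}
    - {"x": 0.012, "y": 0, "z": 0, "ax": 0, "ay": 0, "az": 0, "grip": 0}

```text
t: 5.4
position: [477.1, 65.1, 131.3]
ee_rot: [-1.278, 1.57, 0.256]
force: [-1.4, -0.2, 1.8]
opening: 8.4
```

Call:
apply_moves:
  deltas:
    - {"x": 0, "y": 0, "z": 0, "ax": 0, "ay": 0, "az": 0, "grip": 0.45}
    - {"x": 0, "y": 0, "z": 0, "ax": 0, "ay": 0, "az": 0, "grip": 0.45}
    - {"x": 0, "y": 0, "z": 0, "ax": 0, "ay": 0, "az": 0, "grip": 0.45}
    - {"x": -0.03, "y": 0, "z": 0, "ax": 0, "ay": 0, "az": 0, "grip": 0.45}
    - {"x": -0.08, "y": 0, "z": 0, "ax": 0, "ay": 0, "az": 0, "grip": 0.5}
    - {"x": -0.13, "y": 0, "z": 0, "ax": 0, "ay": 0, "az": 0, "grip": 0.5}

```text
t: 6.0
position: [476.7, 65.0, 262.2]
ee_rot: [1.511, 1.569, 3.045]
force: [1.0, -0.2, 0.5]
opening: 42.6
```

```bash
python3 - <<'E'
from h import *
g=grip((542.5,-337.5),-.073,1);f=np.pi/2-.073
D((*g,230,f),(*g,130,f))
E
```

```text
t 6.0 p [476.7  65.  262.2] phi 1.534 j [-0.04  0.16 -0.22  1.2   0.   -0.  ] F [ 1.  -0.2  0.5] op 42.6
(np.float64(542.5220882286711), np.float64(-282.35474170782993), 230, 1.4977963267948966) d [0.0321, -0.0786, -0.3447] a [0.036, 0.0, -0.001]
(np.float64(542.5220882286711), np.float64(-282.35474170782993), 130, 1.4977963267948966) d [0.1321, -0.0788, -0.3447] a [0.036, 0.0, -0.001]
```

Call:
apply_moves:
  deltas:
    - {"x": 0.0, "y": -0.079, "z": -0.345, "ax": 0.036, "ay": 0, "az": 0, "grip": 0.5}
    - {"x": 0.032, "y": -0.079, "z": -0.345, "ax": 0.036, "ay": 0, "az": 0, "grip": 0.5}
    - {"x": 0.032, "y": -0.079, "z": -0.345, "ax": 0.036, "ay": 0, "az": 0, "grip": 0.5}
    - {"x": 0.032, "y": -0.079, "z": -0.345, "ax": 0.036, "ay": 0, "az": 0, "grip": 0.5}
    - {"x": 0.032, "y": -0.079, "z": -0.345, "ax": 0.036, "ay": 0, "az": 0, "grip": 0.5}
    - {"x": 0.032, "y": -0.079, "z": -0.345, "ax": 0.036, "ay": 0, "az": 0, "grip": 0.5}
    - {"x": 0.032, "y": -0.079, "z": -0.345, "ax": 0.036, "ay": 0, "az": 0, "grip": 0.5}
    - {"x": 0.032, "y": -0.079, "z": -0.345, "ax": 0.036, "ay": 0, "az": 0, "grip": 0.5}
    - {"x": 0.032, "y": -0.079, "z": -0.345, "ax": 0.036, "ay": 0, "az": 0, "grip": 0.5}
    - {"x": 0.032, "y": -0.079, "z": -0.345, "ax": 0.036, "ay": 0, "az": 0, "grip": 0.5}

```text
t: 7.0
position: [543.2, -282.0, 228.8]
ee_rot: [0.602, 1.57, 2.1]
force: [-0.5, -0.2, 0.4]
opening: 42.8
```

```bash
python3 - <<'E'
from h import *
im,d,P,h=see("scene")
cv2.imwrite("pics/c3.png",cv2.resize(im[90:390,140:500],None,fx=2,fy=2))
g=grip((542.5,-337.5),-.073,1);f=np.pi/2-.073
D((*g,130,f))
E
```

```text
t 7.05 p [ 543.3 -281.6  229.1] phi 1.499 j [-0.62  0.39  0.03  1.21  0.   -0.54] F [0.5 0.2 1.2] op 42.6
(np.float64(542.5220882286711), np.float64(-282.35474170782993), 130, 1.4977963267948966) d [0.0991, 0.0007, -0.0009] a [0.001, 0.0, 0.0]
```

View pics/c3.png

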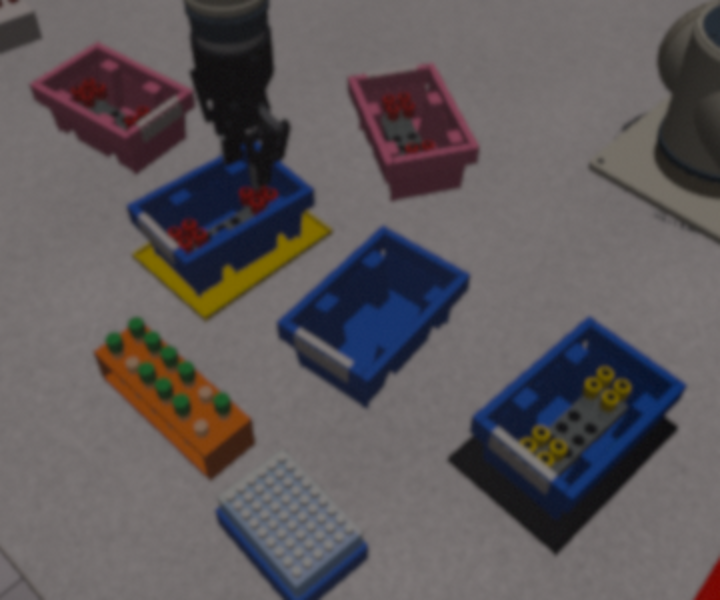

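The crop shows the blue red-capped tote in the yellow tray at (220,220), with the gripper above it and both pink ones well clear. The yellow-capped tote stands flat in black at (580,410).

Call:
apply_moves:
  deltas:
    - {"x": 0.03, "y": 0.001, "z": -0.001, "ax": 0, "ay": 0, "az": 0, "grip": 0.5}
    - {"x": 0.06, "y": 0.001, "z": -0.001, "ax": 0, "ay": 0, "az": 0, "grip": 0.5}
    - {"x": 0.085, "y": 0.001, "z": -0.001, "ax": 0, "ay": 0, "az": 0, "grip": 0.5}
    - {"x": 0.099, "y": 0.001, "z": -0.001, "ax": 0, "ay": 0, "az": 0, "grip": 0.5}
    - {"x": 0.099, "y": 0.001, "z": -0.001, "ax": 0, "ay": 0, "az": 0, "grip": 0.5}
    - {"x": 0.099, "y": 0.001, "z": -0.001, "ax": 0, "ay": 0, "az": 0, "grip": 0}
    - {"x": 0.099, "y": 0.001, "z": -0.001, "ax": 0, "ay": 0, "az": 0, "grip": 0}
    - {"x": 0.099, "y": 0.001, "z": -0.001, "ax": 0, "ay": 0, "az": 0, "grip": 0}
    - {"x": 0.099, "y": 0.001, "z": -0.001, "ax": 0, "ay": 0, "az": 0, "grip": 0}
    - {"x": 0.099, "y": 0.001, "z": -0.001, "ax": 0, "ay": 0, "az": 0, "grip": 0}

```text
t: 8.05
position: [542.9, -283.8, 131.7]
ee_rot: [-2.036, 1.568, -0.538]
force: [0.4, 1.6, 6.3]
opening: 8.6
```

Call:
apply_moves:
  deltas:
    - {"x": -0.01, "y": 0, "z": 0, "ax": 0, "ay": 0, "az": 0, "grip": 0}
    - {"x": -0.03, "y": 0, "z": 0, "ax": 0, "ay": 0, "az": 0, "grip": 0}
    - {"x": -0.07, "y": 0, "z": 0, "ax": 0, "ay": 0, "az": 0, "grip": 0}
    - {"x": -0.11, "y": 0, "z": 0, "ax": 0, "ay": 0, "az": 0, "grip": 0}
    - {"x": -0.14, "y": 0, "z": 0, "ax": 0, "ay": 0, "az": 0, "grip": 0}
    - {"x": -0.14, "y": 0, "z": 0, "ax": 0, "ay": 0, "az": 0, "grip": 0}

```text
t: 8.65
position: [543.2, -284.1, 275.4]
ee_rot: [-2.105, 1.563, -0.607]
force: [0.4, -0.9, -3.7]
opening: 8.4
```

```bash
python3 - <<'E'
from h import *
g=grip((467.5,366),.079,1);f=np.pi/2+.079
D((520,60,275,1.56),(*g,270,f),(*g,130,f))
E
```

```text
t 8.65 p [ 543.2 -284.1  275.4] phi 1.498 j [-0.62  0.37  0.11  1.31  0.   -0.55] F [ 0.4 -0.9 -3.7] op 8.4
(520, 60, 275, 1.56) d [-0.0013, 0.0481, 0.3415] a [-0.062, -0.004, 0.007]
(np.float64(459.1719936237289), np.float64(420.51279033214854), 270, 1.6497963267948965) d [0.0016, 0.135, 0.6967] a [-0.152, -0.005, 0.006]
(np.float64(459.1719936237289), np.float64(420.51279033214854), 130, 1.6497963267948965) d [0.1416, 0.1359, 0.6972] a [-0.152, -0.005, 0.006]
```

Call:
apply_moves:
  deltas:
    - {"x": 0.0, "y": 0.006, "z": 0.03, "ax": 0, "ay": 0, "az": 0, "grip": 0}
    - {"x": 0.0, "y": 0.014, "z": 0.075, "ax": -0.02, "ay": 0, "az": 0, "grip": 0}
    - {"x": 0.0, "y": 0.024, "z": 0.123, "ax": -0.04, "ay": 0, "az": 0, "grip": 0}
    - {"x": 0.0, "y": 0.033, "z": 0.171, "ax": -0.06, "ay": 0, "az": 0, "grip": 0}
    - {"x": 0.0, "y": 0.042, "z": 0.219, "ax": -0.08, "ay": 0, "az": 0, "grip": 0}
    - {"x": 0.0, "y": 0.052, "z": 0.267, "ax": -0.1, "ay": 0, "az": 0, "grip": 0}
    - {"x": 0.0, "y": 0.061, "z": 0.315, "ax": -0.12, "ay": 0, "az": 0, "grip": 0}
    - {"x": 0.0, "y": 0.07, "z": 0.363, "ax": -0.14, "ay": 0, "az": 0, "grip": 0}
    - {"x": 0.0, "y": 0.08, "z": 0.411, "ax": -0.152, "ay": 0, "az": 0, "grip": 0}
    - {"x": 0.0, "y": 0.089, "z": 0.459, "ax": -0.152, "ay": 0, "az": 0, "grip": 0}
    - {"x": 0.0, "y": 0.098, "z": 0.507, "ax": -0.152, "ay": 0, "az": 0, "grip": 0}
    - {"x": 0.0, "y": 0.106, "z": 0.547, "ax": -0.152, "ay": 0, "az": 0, "grip": 0}

```text
t: 9.85
position: [475.2, 272.0, 269.4]
ee_rot: [1.403, 1.57, 3.054]
force: [1.1, -0.7, -2.9]
opening: 8.6
```

```bash
python3 - <<'E'
from h import *
g=grip((467.5,366),.079,1);f=np.pi/2+.079
D((*g,220,f),(*g,142,f))
E
```

```text
t 9.85 p [475.2 272.  269.4] phi 1.651 j [ 0.37  0.27 -0.06  1.25  0.    0.29] F [ 1.1 -0.7 -2.9] op 8.6
(np.float64(459.1719936237289), np.float64(420.51279033214854), 220, 1.6497963267948965) d [0.0495, 0.0041, 0.1493] a [0.001, 0.0, -0.001]
(np.float64(459.1719936237289), np.float64(420.51279033214854), 142, 1.6497963267948965) d [0.1275, 0.004, 0.1493] a [0.001, 0.0, -0.001]
```

Call:
apply_moves:
  deltas:
    - {"x": 0.0, "y": 0.001, "z": 0.035, "ax": 0, "ay": 0, "az": 0, "grip": 0}
    - {"x": 0.0, "y": 0.002, "z": 0.08, "ax": 0, "ay": 0, "az": 0, "grip": 0}
    - {"x": 0.01, "y": 0.003, "z": 0.12, "ax": 0, "ay": 0, "az": 0, "grip": 0}
    - {"x": 0.04, "y": 0.004, "z": 0.145, "ax": 0, "ay": 0, "az": 0, "grip": 0}
    - {"x": 0.075, "y": 0.004, "z": 0.149, "ax": 0, "ay": 0, "az": 0, "grip": 0}
    - {"x": 0.1, "y": 0.004, "z": 0.149, "ax": 0, "ay": 0, "az": 0, "grip": 0}
    - {"x": 0.117, "y": 0.004, "z": 0.149, "ax": 0, "ay": 0, "az": 0, "grip": 0}
    - {"x": 0.122, "y": 0.004, "z": 0.149, "ax": 0, "ay": 0, "az": 0, "grip": 0}
    - {"x": 0.122, "y": 0.004, "z": 0.149, "ax": 0, "ay": 0, "az": 0, "grip": 0}

```text
t: 10.75
position: [460.3, 417.6, 147.2]
ee_rot: [2.048, 1.569, -2.586]
force: [-0.1, 1.5, -3.9]
opening: 8.4
```

```bash
python3 - <<'E'
from h import *
g=grip((467.5,366),.079,1);f=np.pi/2+.079
D((*g,130,f))
E
```

```text
t 10.75 p [460.3 417.6 147.2] phi 1.65 j [ 0.6   0.46 -0.08  1.03  0.    0.52] F [-0.1  1.5 -3.9] op 8.4
(np.float64(459.1719936237289), np.float64(420.51279033214854), 130, 1.6497963267948965) d [0.0172, 0.0009, 0.003] a [0.0, -0.001, -0.002]
```

Call:
apply_moves:
  deltas:
    - {"x": 0.006, "y": 0.001, "z": 0.002, "ax": 0, "ay": 0, "az": 0, "grip": 0}
    - {"x": 0.012, "y": 0.001, "z": 0.003, "ax": 0, "ay": 0, "az": 0, "grip": 0}
    - {"x": 0.015, "y": 0.001, "z": 0.003, "ax": 0, "ay": 0, "az": 0, "grip": 0}
    - {"x": 0.017, "y": 0.001, "z": 0.003, "ax": 0, "ay": 0, "az": 0, "grip": 0}
    - {"x": 0.017, "y": 0.001, "z": 0.003, "ax": 0, "ay": 0, "az": 0, "grip": 0}

```text
t: 11.25
position: [459.3, 420.9, 131.7]
ee_rot: [-0.824, 1.57, 0.826]
force: [-2.0, -0.4, 2.4]
opening: 8.3
```

Call:
apply_moves:
  deltas:
    - {"x": 0, "y": 0, "z": 0, "ax": 0, "ay": 0, "az": 0, "grip": 0.45}
    - {"x": 0, "y": 0, "z": 0, "ax": 0, "ay": 0, "az": 0, "grip": 0.45}
    - {"x": 0, "y": 0, "z": 0, "ax": 0, "ay": 0, "az": 0, "grip": 0.45}
    - {"x": -0.03, "y": 0, "z": 0, "ax": 0, "ay": 0, "az": 0, "grip": 0.45}
    - {"x": -0.08, "y": 0, "z": 0, "ax": 0, "ay": 0, "az": 0, "grip": 0.5}
    - {"x": -0.12, "y": 0, "z": 0, "ax": 0, "ay": 0, "az": 0, "grip": 0.5}
    - {"x": -0.12, "y": 0, "z": 0, "ax": 0, "ay": 0, "az": 0, "grip": 0.5}

```text
t: 11.95
position: [460.8, 421.7, 257.1]
ee_rot: [-1.05, 1.561, 0.6]
force: [0.3, 0.3, 0.2]
opening: 42.6
```

```bash
cat >> h.py <<'E'
def totes(n="scene",im=None,d=None):
    if im is None: im,d=manip.read_camera(n)
    P=cloud(n,d);h=cv2.cvtColor(im,cv2.COLOR_BGR2HSV);H,S=h[...,0],h[...,1]
    for lo,hi in((66,92),(135,165)):
        m=((H>100)&(H<125)&(S>120)&(P[...,2]>lo)&(P[...,2]<hi)).astype(np.uint8)
        m=cv2.morphologyEx(m,cv2.MORPH_CLOSE,np.ones((5,5)));k,l,st,c=cv2.connectedComponentsWithStats(m)
        for i in range(1,k):
            if st[i,4]<150: continue
            q=P[(l==i)&(d>0)];q=q[np.abs(q[:,2]-np.median(q[:,2]))<8];print(n,c[i].round(),*rect(q[:,:2]),np.median(q[:,2]).round(1))
    return im
E
python3 - <<'E'
from h import *
totes()
g=grip((483.5,120),-.037,-1);f=np.pi/2-.037
D((*g,250,f),(*g,130,f))
E
```

```text
scene [534.  67.] [-445.9 -142.6] [247.1  83.3] -1.254 71.0
scene [331. 240.] [ 524.9 -108.2] [179.7 118.9] 0.11 79.0
scene [434. 291.] [481.8 122.4] [181.1 118.9] -0.038 83.5
scene [559. 372.] [467.5 367.6] [181.8 118.7] 0.077 84.0
t 12.0 p [460.2 421.3 254. ] phi 1.65 j [ 0.61  0.4   0.1   1.27 -0.    0.53] F [-0.2 -0.1 -0.6] op 42.8
(np.float64(477.46820197503916), np.float64(65.18560943888842), 250, 1.5337963267948966) d [0.0029, 0.011, -0.3564] a [0.116, 0.003, 0.005]
(np.float64(477.46820197503916), np.float64(65.18560943888842), 130, 1.5337963267948966) d [0.1229, 0.0116, -0.3567] a [0.116, 0.003, 0.005]
```

```bash
python3 - <<'E'
from h import *
g=grip((482,122),-.038,1);f=np.pi/2-.038
D((*g,220,f),(*g,130,f))
E
```

```text
t 12.0 p [460.2 421.3 254. ] phi 1.65 j [ 0.61  0.4   0.1   1.27 -0.    0.53] F [-0.2 -0.1 -0.6] op 42.8
(np.float64(480.0923846954756), np.float64(177.11225819951443), 220, 1.5327963267948965) d [0.0333, -0.0003, -0.2451] a [0.117, 0.003, 0.005]
(np.float64(480.0923846954756), np.float64(177.11225819951443), 130, 1.5327963267948965) d [0.1233, 0.0001, -0.2454] a [0.117, 0.003, 0.005]
```

Call:
apply_moves:
  deltas:
    - {"x": 0.0, "y": 0, "z": -0.05, "ax": 0.117, "ay": 0.003, "az": 0.005, "grip": 0.5}
    - {"x": 0.0, "y": 0, "z": -0.1, "ax": 0.117, "ay": 0.003, "az": 0.005, "grip": 0.5}
    - {"x": 0.01, "y": 0, "z": -0.15, "ax": 0.117, "ay": 0.003, "az": 0.005, "grip": 0.5}
    - {"x": 0.02, "y": 0, "z": -0.195, "ax": 0.117, "ay": 0.003, "az": 0.005, "grip": 0.5}
    - {"x": 0.033, "y": 0, "z": -0.235, "ax": 0.117, "ay": 0.003, "az": 0.005, "grip": 0.5}
    - {"x": 0.033, "y": 0, "z": -0.245, "ax": 0.117, "ay": 0.003, "az": 0.005, "grip": 0.5}
    - {"x": 0.033, "y": 0, "z": -0.245, "ax": 0.117, "ay": 0.003, "az": 0.005, "grip": 0.5}
    - {"x": 0.033, "y": 0, "z": -0.245, "ax": 0.117, "ay": 0.003, "az": 0.005, "grip": 0.5}

```text
t: 12.8
position: [478.9, 177.1, 217.8]
ee_rot: [2.107, 1.565, -2.643]
force: [-0.9, -0.4, -0.4]
opening: 42.6
```

```bash
python3 - <<'E'
from h import *
g=grip((482,122),-.038,1);f=np.pi/2-.038
D((*g,130,f))
E
```

```text
t 12.8 p [478.9 177.1 217.8] phi 1.533 j [ 0.19  0.24 -0.23  1.11 -0.    0.23] F [-0.9 -0.4 -0.4] op 42.6
(np.float64(480.0923846954756), np.float64(177.11225819951443), 130, 1.5327963267948965) d [0.0878, -0.0017, 0.0003] a [-0.0, -0.003, -0.005]
```

Call:
apply_moves:
  deltas:
    - {"x": 0.03, "y": -0.001, "z": 0, "ax": 0, "ay": -0.003, "az": -0.005, "grip": 0.5}
    - {"x": 0.06, "y": -0.001, "z": 0, "ax": 0, "ay": -0.003, "az": -0.005, "grip": 0.5}
    - {"x": 0.08, "y": -0.001, "z": 0, "ax": 0, "ay": -0.003, "az": -0.005, "grip": 0.5}
    - {"x": 0.088, "y": -0.001, "z": 0, "ax": 0, "ay": -0.003, "az": -0.005, "grip": 0.5}
    - {"x": 0.088, "y": -0.001, "z": 0, "ax": 0, "ay": -0.003, "az": -0.005, "grip": 0.5}
    - {"x": 0.088, "y": -0.001, "z": 0, "ax": 0, "ay": -0.003, "az": -0.005, "grip": 0}
    - {"x": 0.088, "y": -0.001, "z": 0, "ax": 0, "ay": -0.003, "az": -0.005, "grip": 0}
    - {"x": 0.088, "y": -0.001, "z": 0, "ax": 0, "ay": -0.003, "az": -0.005, "grip": 0}
    - {"x": 0.088, "y": -0.001, "z": 0, "ax": 0, "ay": -0.003, "az": -0.005, "grip": 0}
    - {"x": 0.088, "y": -0.001, "z": 0, "ax": 0, "ay": -0.003, "az": -0.005, "grip": 0}

```text
t: 13.8
position: [479.9, 176.1, 131.2]
ee_rot: [-1.753, 1.568, -0.221]
force: [-0.9, -1.6, 5.2]
opening: 8.5
```

Call:
apply_moves:
  deltas:
    - {"x": -0.01, "y": 0, "z": 0, "ax": 0, "ay": 0, "az": 0, "grip": 0}
    - {"x": -0.03, "y": 0, "z": 0, "ax": 0, "ay": 0, "az": 0, "grip": 0}
    - {"x": -0.07, "y": 0, "z": 0, "ax": 0, "ay": 0, "az": 0, "grip": 0}
    - {"x": -0.11, "y": 0, "z": 0, "ax": 0, "ay": 0, "az": 0, "grip": 0}
    - {"x": -0.14, "y": 0, "z": 0, "ax": 0, "ay": 0, "az": 0, "grip": 0}
    - {"x": -0.14, "y": 0, "z": 0, "ax": 0, "ay": 0, "az": 0, "grip": 0}

```text
t: 14.4
position: [480.4, 176.6, 274.7]
ee_rot: [-1.343, 1.563, 0.19]
force: [0.1, -0.1, -4.0]
opening: 8.6
```

```bash
python3 - <<'E'
from h import *
g=grip((537,-334),-.02,1);f=np.pi/2-.02
D((*g,250,f),(*g,142,f))
E
```

```text
t 14.4 p [480.4 176.6 274.7] phi 1.533 j [ 0.19  0.2  -0.13  1.23  0.    0.23] F [ 0.1 -0.1 -4. ] op 8.6
(np.float64(534.100726641467), np.float64(-278.9310049665649), 250, 1.5507963267948965) d [0.0245, -0.0707, -0.4532] a [-0.018, 0.002, 0.007]
(np.float64(534.100726641467), np.float64(-278.9310049665649), 142, 1.5507963267948965) d [0.1325, -0.0699, -0.4534] a [-0.018, 0.002, 0.007]
```

Call:
apply_moves:
  deltas:
    - {"x": 0.0, "y": -0.005, "z": -0.03, "ax": 0, "ay": 0, "az": 0, "grip": 0}
    - {"x": 0.0, "y": -0.012, "z": -0.075, "ax": 0, "ay": 0, "az": 0, "grip": 0}
    - {"x": 0.0, "y": -0.019, "z": -0.123, "ax": 0, "ay": 0, "az": 0, "grip": 0}
    - {"x": 0.0, "y": -0.027, "z": -0.171, "ax": 0, "ay": 0, "az": 0, "grip": 0}
    - {"x": 0.0, "y": -0.034, "z": -0.219, "ax": 0, "ay": 0, "az": 0, "grip": 0}
    - {"x": 0.0, "y": -0.042, "z": -0.267, "ax": -0.01, "ay": 0, "az": 0, "grip": 0}
    - {"x": 0.0, "y": -0.049, "z": -0.315, "ax": -0.018, "ay": 0, "az": 0, "grip": 0}
    - {"x": 0.0, "y": -0.057, "z": -0.363, "ax": -0.018, "ay": 0.002, "az": 0.007, "grip": 0}
    - {"x": 0.0, "y": -0.064, "z": -0.411, "ax": -0.018, "ay": 0.002, "az": 0.007, "grip": 0}
    - {"x": 0.015, "y": -0.07, "z": -0.445, "ax": -0.018, "ay": 0.002, "az": 0.007, "grip": 0}
    - {"x": 0.05, "y": -0.07, "z": -0.453, "ax": -0.018, "ay": 0.002, "az": 0.007, "grip": 0}
    - {"x": 0.08, "y": -0.07, "z": -0.453, "ax": -0.018, "ay": 0.002, "az": 0.007, "grip": 0}

```text
t: 15.6
position: [531.4, -280.8, 187.5]
ee_rot: [1.726, 1.563, -3.009]
force: [-0.5, 0.9, -4.0]
opening: 8.1
```

Call:
apply_moves:
  deltas:
    - {"x": 0.02, "y": 0, "z": 0, "ax": 0, "ay": 0, "az": 0, "grip": 0}
    - {"x": 0.035, "y": 0, "z": 0, "ax": 0, "ay": 0, "az": 0, "grip": 0}
    - {"x": 0.042, "y": 0, "z": 0, "ax": 0, "ay": 0, "az": 0, "grip": 0}
    - {"x": 0.042, "y": 0, "z": 0, "ax": 0, "ay": 0, "az": 0, "grip": 0}

```text
t: 16.0
position: [531.3, -278.7, 146.7]
ee_rot: [1.635, 1.562, -3.097]
force: [0.1, -0.3, -2.6]
opening: 8.8
```

```bash
python3 - <<'E'
from h import *
g=grip((537,-334),-.02,1);f=np.pi/2-.02
D((*g,130,f))
E
```

```text
t 16.0 p [ 531.3 -278.7  146.7] phi 1.551 j [-0.62  0.43 -0.13  1.01 -0.01 -0.6 ] F [ 0.1 -0.3 -2.6] op 8.8
(np.float64(534.100726641467), np.float64(-278.9310049665649), 130, 1.5507963267948965) d [0.0167, -0.003, -0.0001] a [0.0, -0.001, -0.009]
```

Call:
apply_moves:
  deltas:
    - {"x": 0.006, "y": -0.003, "z": 0, "ax": 0, "ay": 0, "az": -0.009, "grip": 0}
    - {"x": 0.011, "y": -0.003, "z": 0, "ax": 0, "ay": 0, "az": -0.009, "grip": 0}
    - {"x": 0.014, "y": -0.003, "z": 0, "ax": 0, "ay": 0, "az": -0.009, "grip": 0}
    - {"x": 0.016, "y": -0.003, "z": 0, "ax": 0, "ay": 0, "az": -0.009, "grip": 0}
    - {"x": 0.016, "y": -0.003, "z": 0, "ax": 0, "ay": 0, "az": -0.009, "grip": 0}

```text
t: 16.5
position: [534.7, -279.2, 131.9]
ee_rot: [-2.39, 1.568, -0.839]
force: [-0.0, 0.5, -4.2]
opening: 8.7
```

Call:
apply_moves:
  deltas:
    - {"x": 0, "y": 0, "z": 0, "ax": 0, "ay": 0, "az": 0, "grip": 0.45}
    - {"x": 0, "y": 0, "z": 0, "ax": 0, "ay": 0, "az": 0, "grip": 0.45}
    - {"x": 0, "y": 0, "z": 0, "ax": 0, "ay": 0, "az": 0, "grip": 0.45}
    - {"x": -0.03, "y": 0, "z": 0, "ax": 0, "ay": 0, "az": 0, "grip": 0.45}
    - {"x": -0.08, "y": 0, "z": 0, "ax": 0, "ay": 0, "az": 0, "grip": 0.5}
    - {"x": -0.12, "y": 0, "z": 0, "ax": 0, "ay": 0, "az": 0, "grip": 0.5}
    - {"x": -0.12, "y": 0, "z": 0, "ax": 0, "ay": 0, "az": 0, "grip": 0.5}

```text
t: 17.2
position: [535.9, -279.9, 258.4]
ee_rot: [-2.222, 1.558, -0.671]
force: [1.3, -0.3, 0.1]
opening: 42.5
```

```bash
python3 - <<'E'
from h import *
totes("scene");totes("top")
f=-np.pi/2+.108
for s in (1,-1):
    g=grip((524.7,-108.5),.108,s);D((*g,240,f),(*g,126,f))
E
```

```text
scene [239. 181.] [ 540.2 -377.7] [174.   26.9] -0.033 75.1
scene [269. 200.] [ 538.5 -309.6] [178.9  79.2] -0.005 82.4
scene [331. 240.] [ 524.8 -108.1] [179.9 119. ] 0.106 79.2
scene [559. 371.] [468.1 367.7] [179.9 118.6] 0.08 84.0
top [331. 215.] [ 551.2 -154.1] [126.8  24. ] 0.101 80.0
top [295. 235.] [518.  -77.6] [178.1  60.2] 0.169 79.8
top [126. 254.] [464.4 367.2] [176.2 122.4] 0.077 83.4
top [417. 247.] [ 471.6 -382.1] [78.  37.5] -0.594 83.3
t 17.3 p [ 534.7 -279.1  253.2] phi 1.551 j [-0.62  0.36  0.05  1.25 -0.   -0.6 ] F [ 0.4  0.8 -0.7] op 42.8
(np.float64(514.7948459614478), np.float64(-54.25160902411435), 240, -1.4627963267948965) d [0.0122, 0.0244, 0.2245] a [3.014, 0.006, 0.006]
(np.float64(514.7948459614478), np.float64(-54.25160902411435), 126, -1.4627963267948965) d [0.1262, 0.0249, 0.2249] a [3.014, 0.006, 0.006]
t 17.3 p [ 534.7 -279.1  253.2] phi 1.551 j [-0.62  0.36  0.05  1.25 -0.   -0.6 ] F [ 0.4  0.8 -0.7] op 42.8
(np.float64(526.6517647065485), np.float64(-163.6107123391657), 240, -1.4627963267948965) d [0.0127, 0.0104, 0.1154] a [3.014, 0.006, 0.006]
(np.float64(526.6517647065485), np.float64(-163.6107123391657), 126, -1.4627963267948965) d [0.1267, 0.0109, 0.1158] a [3.014, 0.006, 0.006]
```

Call:
apply_moves:
  deltas:
    - {"x": 0.012, "y": 0.024, "z": 0.2245, "ax": 1.7, "ay": 0, "az": 0, "grip": 0.5}
    - {"x": 0.012, "y": 0.024, "z": 0.2245, "ax": 1.7, "ay": 0, "az": 0, "grip": 0.5}
    - {"x": 0.012, "y": 0.024, "z": 0.2245, "ax": 1.7, "ay": 0, "az": 0, "grip": 0.5}
    - {"x": 0.012, "y": 0.024, "z": 0.2245, "ax": 1.7, "ay": 0, "az": 0, "grip": 0.5}
    - {"x": 0.012, "y": 0.024, "z": 0.2245, "ax": 1.7, "ay": 0, "az": 0, "grip": 0.5}
    - {"x": 0.012, "y": 0.024, "z": 0.2245, "ax": 1.7, "ay": 0, "az": 0, "grip": 0.5}
    - {"x": 0.012, "y": 0.024, "z": 0.2245, "ax": 1.7, "ay": 0, "az": 0, "grip": 0.5}
    - {"x": 0.012, "y": 0.024, "z": 0.2245, "ax": 1.7, "ay": 0, "az": 0, "grip": 0.5}
    - {"x": 0.012, "y": 0.024, "z": 0.2245, "ax": 1.7, "ay": 0, "az": 0, "grip": 0.5}
    - {"x": 0.012, "y": 0.024, "z": 0.2245, "ax": 1.7, "ay": 0, "az": 0, "grip": 0.5}
    - {"x": 0.012, "y": 0.024, "z": 0.2245, "ax": 1.7, "ay": 0, "az": 0, "grip": 0.5}
    - {"x": 0.012, "y": 0.024, "z": 0.2245, "ax": 1.7, "ay": 0, "az": 0, "grip": 0.5}

```text
t: 18.5
position: [514.4, -53.9, 238.0]
ee_rot: [-1.667, 1.569, -1.821]
force: [0.3, -1.0, 0.0]
opening: 42.6
```

```bash
python3 - <<'E'
from h import *
totes("scene")
f=-np.pi/2+.106
g=grip((524.8,-108.2),.106,1);D((*g,230,f))
E
```

```text
scene [533.  67.] [-439.6 -152.5] [236.2  43.8] -1.427 71.5
scene [257. 191.] [ 538.5 -330.3] [178.8 120.5] -0.015 80.6
scene [305. 233.] [ 540.5 -153.9] [157.8  25.7] 0.106 77.6
scene [346. 250.] [516.3 -63. ] [184.9  62.2] 0.345 79.6
scene [560. 372.] [468.2 367.6] [179.8 118.7] 0.077 84.0
t 18.55 p [514.4 -53.9 238. ] phi -0.156 j [-0.27  0.23 -0.19  1.15 -0.    1.46] F [ 0.7 -0.4 -0.2] op 42.9
(np.float64(515.0033624813698), np.float64(-53.9319072259899), 230, -1.4647963267948965) d [0.008, 0.0001, 0.0006] a [1.308, 0.001, 0.001]
```

Call:
apply_moves:
  deltas:
    - {"x": 0.008, "y": 0, "z": 0.0005, "ax": 1.308, "ay": 0, "az": 0, "grip": 0.5}
    - {"x": 0.008, "y": 0, "z": 0.0005, "ax": 1.308, "ay": 0, "az": 0, "grip": 0.5}
    - {"x": 0.008, "y": 0, "z": 0.0005, "ax": 1.308, "ay": 0, "az": 0, "grip": 0.5}
    - {"x": 0.008, "y": 0, "z": 0.0005, "ax": 1.308, "ay": 0, "az": 0, "grip": 0.5}
    - {"x": 0.008, "y": 0, "z": 0.0005, "ax": 1.308, "ay": 0, "az": 0, "grip": 0.5}
    - {"x": 0.008, "y": 0, "z": 0.0005, "ax": 1.308, "ay": 0, "az": 0, "grip": 0.5}
    - {"x": 0.008, "y": 0, "z": 0.0005, "ax": 1.308, "ay": 0, "az": 0, "grip": 0.5}
    - {"x": 0.008, "y": 0, "z": 0.0005, "ax": 1.308, "ay": 0, "az": 0, "grip": 0.5}
    - {"x": 0.008, "y": 0, "z": 0.0005, "ax": 1.308, "ay": 0, "az": 0, "grip": 0.5}
    - {"x": 0.008, "y": 0, "z": 0.0005, "ax": 1.308, "ay": 0, "az": 0, "grip": 0.5}

```text
t: 19.55
position: [515.0, -54.0, 230.4]
ee_rot: [0.013, 1.569, -1.444]
force: [-0.6, 0.4, 0.0]
opening: 43.0
```

```bash
python3 - <<'E'
from h import *
f=-np.pi/2+.106
g=grip((524.8,-108.2),.106,1);D((*g,126,f))
E
```

```text
t 19.55 p [515.  -54.  230.4] phi -1.457 j [-0.27  0.24 -0.2   1.13 -0.    2.76] F [-0.6  0.4  0. ] op 43.0
(np.float64(515.0033624813698), np.float64(-53.9319072259899), 126, -1.4647963267948965) d [0.1044, -0.0, -0.0003] a [0.008, 0.002, -0.0]
```

Call:
apply_moves:
  deltas:
    - {"x": 0.03, "y": 0, "z": 0, "ax": 0.006, "ay": 0, "az": 0, "grip": 0.5}
    - {"x": 0.065, "y": 0, "z": 0, "ax": 0.006, "ay": 0, "az": 0, "grip": 0.5}
    - {"x": 0.09, "y": 0, "z": 0, "ax": 0.006, "ay": 0, "az": 0, "grip": 0.5}
    - {"x": 0.104, "y": 0, "z": 0, "ax": 0.006, "ay": 0, "az": 0, "grip": 0.5}
    - {"x": 0.104, "y": 0, "z": 0, "ax": 0.006, "ay": 0, "az": 0, "grip": 0.5}
    - {"x": 0.104, "y": 0, "z": 0, "ax": 0.006, "ay": 0, "az": 0, "grip": 0}
    - {"x": 0.104, "y": 0, "z": 0, "ax": 0.006, "ay": 0, "az": 0, "grip": 0}
    - {"x": 0.104, "y": 0, "z": 0, "ax": 0.006, "ay": 0, "az": 0, "grip": 0}
    - {"x": 0.104, "y": 0, "z": 0, "ax": 0.006, "ay": 0, "az": 0, "grip": 0}
    - {"x": 0.104, "y": 0, "z": 0, "ax": 0.006, "ay": 0, "az": 0, "grip": 0}

```text
t: 20.55
position: [516.2, -54.6, 128.6]
ee_rot: [0.825, 1.566, -0.638]
force: [-0.5, -1.1, 6.3]
opening: 8.4
```

Call:
apply_moves:
  deltas:
    - {"x": -0.01, "y": 0, "z": 0, "ax": 0, "ay": 0, "az": 0, "grip": 0}
    - {"x": -0.03, "y": 0, "z": 0, "ax": 0, "ay": 0, "az": 0, "grip": 0}
    - {"x": -0.07, "y": 0, "z": 0, "ax": 0, "ay": 0, "az": 0, "grip": 0}
    - {"x": -0.12, "y": 0, "z": 0, "ax": 0, "ay": 0, "az": 0, "grip": 0}
    - {"x": -0.16, "y": 0, "z": 0, "ax": 0, "ay": 0, "az": 0, "grip": 0}
    - {"x": -0.18, "y": 0, "z": 0, "ax": 0, "ay": 0, "az": 0, "grip": 0}
    - {"x": -0.18, "y": 0, "z": 0, "ax": 0, "ay": 0, "az": 0, "grip": 0}

```text
t: 21.25
position: [515.9, -54.0, 311.0]
ee_rot: [1.033, 1.562, -0.429]
force: [0.7, 0.5, -3.0]
opening: 8.2
```

```bash
python3 - <<'E'
from h import *
g=grip((467.8,367.6),.077+np.pi,1);f=np.pi/2+.077
D((500,100,305,0.05),(*g,290,f))
E
```

```text
t 21.25 p [515.9 -54.  311. ] phi -1.463 j [-0.27  0.2  -0.04  1.32 -0.    2.77] F [ 0.7  0.5 -3. ] op 8.2
(500, 100, 305, 0.05) d [0.0054, 0.0008, -0.1548] a [-1.513, 0.009, -0.003]
(np.float64(476.0189642122833), np.float64(313.07066269174726), 290, 1.6477963267948965) d [0.0194, -0.0002, -0.3693] a [-3.11, 0.012, 0.007]
```

Call:
apply_moves:
  deltas:
    - {"x": 0, "y": 0, "z": -0.02, "ax": -0.08, "ay": 0, "az": 0, "grip": 0}
    - {"x": 0, "y": 0, "z": -0.04, "ax": -0.2, "ay": 0, "az": 0, "grip": 0}
    - {"x": 0, "y": 0, "z": -0.06, "ax": -0.34, "ay": 0, "az": 0, "grip": 0}
    - {"x": 0, "y": 0, "z": -0.08, "ax": -0.48, "ay": 0, "az": 0, "grip": 0}
    - {"x": 0, "y": 0, "z": -0.1, "ax": -0.62, "ay": 0, "az": 0, "grip": 0}
    - {"x": 0, "y": 0, "z": -0.12, "ax": -0.76, "ay": 0, "az": 0, "grip": 0}
    - {"x": 0, "y": 0, "z": -0.14, "ax": -0.9, "ay": 0, "az": 0, "grip": 0}
    - {"x": 0, "y": 0, "z": -0.16, "ax": -1.04, "ay": 0, "az": 0, "grip": 0}
    - {"x": 0, "y": 0, "z": -0.18, "ax": -1.18, "ay": 0, "az": 0, "grip": 0}
    - {"x": 0, "y": 0, "z": -0.2, "ax": -1.32, "ay": 0, "az": 0, "grip": 0}
    - {"x": 0, "y": 0, "z": -0.22, "ax": -1.46, "ay": 0, "az": 0, "grip": 0}
    - {"x": 0, "y": 0, "z": -0.24, "ax": -1.6, "ay": 0, "az": 0, "grip": 0}

```text
t: 22.45
position: [488.8, 185.4, 305.5]
ee_rot: [-1.8, 1.568, -1.657]
force: [0.3, 0.6, -2.4]
opening: 8.5
```

```bash
python3 - <<'E'
from h import *
g=grip((467.8,367.6),.077+np.pi,1);f=np.pi/2+.077
D((*g,290,f))
E
```

```text
t 22.45 p [488.8 185.4 305.5] phi 0.143 j [ 0.2   0.21 -0.04  1.32 -0.    1.63] F [ 0.3  0.6 -2.4] op 8.5
(np.float64(476.0189642122833), np.float64(313.07066269174726), 290, 1.6477963267948965) d [0.0151, 0.1283, 0.0056] a [-1.505, -0.002, 0.002]
```

Call:
apply_moves:
  deltas:
    - {"x": 0, "y": 0.015, "z": 0.001, "ax": -0.14, "ay": 0, "az": 0, "grip": 0}
    - {"x": 0, "y": 0.03, "z": 0.002, "ax": -0.28, "ay": 0, "az": 0, "grip": 0}
    - {"x": 0, "y": 0.045, "z": 0.003, "ax": -0.42, "ay": 0, "az": 0, "grip": 0}
    - {"x": 0, "y": 0.06, "z": 0.004, "ax": -0.56, "ay": 0, "az": 0, "grip": 0}
    - {"x": 0, "y": 0.075, "z": 0.005, "ax": -0.7, "ay": 0, "az": 0, "grip": 0}
    - {"x": 0, "y": 0.09, "z": 0.006, "ax": -0.84, "ay": 0, "az": 0, "grip": 0}
    - {"x": 0, "y": 0.105, "z": 0.006, "ax": -0.98, "ay": 0, "az": 0, "grip": 0}
    - {"x": 0, "y": 0.118, "z": 0.006, "ax": -1.12, "ay": 0, "az": 0, "grip": 0}
    - {"x": 0, "y": 0.128, "z": 0.006, "ax": -1.26, "ay": 0, "az": 0, "grip": 0}
    - {"x": 0, "y": 0.128, "z": 0.006, "ax": -1.4, "ay": 0, "az": 0, "grip": 0}
    - {"x": 0.01, "y": 0.128, "z": 0.006, "ax": -1.505, "ay": 0, "az": 0, "grip": 0}
    - {"x": 0.015, "y": 0.128, "z": 0.006, "ax": -1.505, "ay": 0, "az": 0, "grip": 0}

```text
t: 23.65
position: [477.4, 312.0, 289.5]
ee_rot: [2.908, 1.567, -1.732]
force: [0.1, -0.1, -1.9]
opening: 8.3
```

```bash
python3 - <<'E'
from h import *
im,d,P,h=see("scene");H,S=h[...,0],h[...,1]
m=((H>100)&(H<125)&(S>120)&(P[...,2]>232)&(P[...,2]<262)).astype(np.uint8)
k,l,st,c=cv2.connectedComponentsWithStats(cv2.morphologyEx(m,cv2.MORPH_CLOSE,np.ones((7,7))))
for i in range(1,k):
    if st[i,4]>80:
        q=P[(l==i)&(d>0)&(P[...,2]>232)];print(st[i],rect(q[:,:2]),np.median(q[:,2]),cv2.boxPoints(cv2.minAreaRect(q[:,:2].astype(np.float32))).round().tolist())
        A=np.c_[q[:,:2]-q[:,:2].mean(0),np.ones(len(q))]
cv2.imwrite("pics/c4.png",cv2.resize(im[180:480,340:640],None,fx=2,fy=2))
g=grip((467.8,367.6),.077+np.pi,1);f=np.pi/2+.077
D((*g,205,f))
E
```

```text
[ 528  288  112  115 2322] (array([500.6, 366.5]), array([132. , 127.8]), np.float64(0.105)) 240.91016269008318 [[428.0, 423.0], [442.0, 296.0], [573.0, 310.0], [559.0, 437.0]]
t 23.7 p [477.3 311.9 289.1] phi 1.64 j [ 0.43  0.3   0.04  1.32 -0.    0.36] F [-1.2 -0.3 -2.4] op 8.6
(np.float64(476.0189642122833), np.float64(313.07066269174726), 205, 1.6477963267948965) d [0.0841, 0.0011, 0.0016] a [-0.008, -0.004, -0.002]
```

View pics/c4.png

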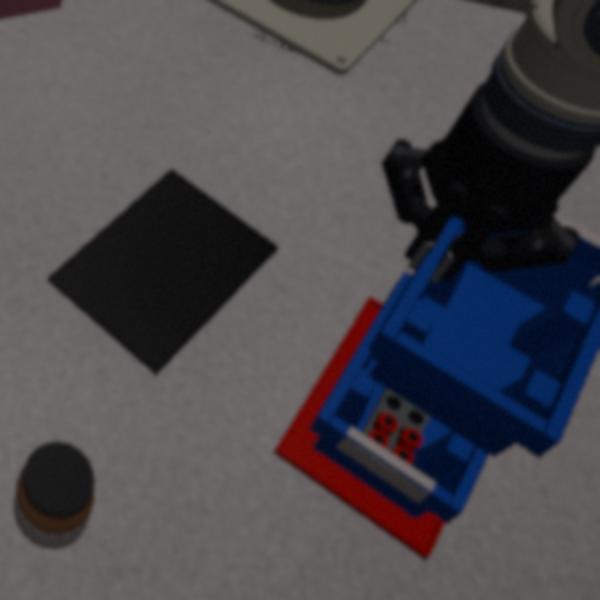

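```bash
python3 - <<'E'
from h import *
th=.073;R=np.array([[np.cos(th),np.sin(th)],[-np.sin(th),np.cos(th)]])
for n in("scene","top"):
    im,d,P,h=see(n);H,S=h[...,0],h[...,1]
    for lo,hi in((236,250),(78,90)):
        m=(H>100)&(H<125)&(S>120)&(P[...,2]>lo)&(P[...,2]<hi)&(d>0)&(P[...,0]>330)&(P[...,1]>280)&(P[...,1]<460)
        m=cv2.morphologyEx(m.astype(np.uint8),cv2.MORPH_OPEN,np.ones((3,3)))>0
        q=P[m]
        if len(q)<50: print(n,lo,len(q));continue
        w=(q[:,:2]-[467.8,367.6])@R.T
        print(n,lo,len(q),"x",np.percentile(w[:,0],[1,3,97,99]).round(1),"y",np.percentile(w[:,1],[1,3,97,99]).round(1),"z",np.median(q[:,2]).round(1))
        if lo>200:
            A=np.c_[w,np.ones(len(w))];print("tilt",np.linalg.lstsq(A,q[:,2],rcond=None)[0].round(3))
E
```

```text
scene 236 1768 x [-23.3 -15.4  96.3  96.9] y [-60.  -59.1  57.7  58.5] z 240.5
tilt [-4.00000e-03 -5.00000e-03  2.40686e+02]
scene 78 781 x [-78.5 -68.   88.8  89.4] y [-59.1 -58.8  58.5  59.1] z 84.3
top 236 394 x [-85.6 -84.   91.8  92.3] y [-61.2 -60.5   5.    9.2] z 241.4
tilt [4.00000e-03 1.00000e-03 2.41468e+02]
top 78 199 x [-91.  -89.4  82.   84. ] y [-60.2 -59.9  -4.5   0.8] z 83.9
```

Held level, about 6 mm far in +x relative to the lower tote, label end now facing the robot. Correct and lower to just above the mouth.

```bash
python3 - <<'E'
from h import *
D((472.3,312.6,220,np.pi/2+.077))
E
```

```text
t 23.8 p [477.7 312.  290.6] phi 1.639 j [ 0.43  0.3   0.04  1.32 -0.    0.36] F [-0.1 -0.2 -1.2] op 8.4
(472.3, 312.6, 220, 1.6477963267948965) d [0.0706, 0.0053, 0.0012] a [-0.009, -0.003, 0.0]
```

Call:
apply_moves:
  deltas:
    - {"x": 0.02, "y": 0.003, "z": 0.001, "ax": -0.009, "ay": -0.003, "az": 0, "grip": 0}
    - {"x": 0.045, "y": 0.005, "z": 0.001, "ax": -0.009, "ay": -0.003, "az": 0, "grip": 0}
    - {"x": 0.062, "y": 0.005, "z": 0.001, "ax": -0.009, "ay": -0.003, "az": 0, "grip": 0}
    - {"x": 0.07, "y": 0.005, "z": 0.001, "ax": -0.009, "ay": -0.003, "az": 0, "grip": 0}
    - {"x": 0.07, "y": 0.005, "z": 0.001, "ax": -0.009, "ay": -0.003, "az": 0, "grip": 0}
    - {"x": 0.07, "y": 0.005, "z": 0.001, "ax": -0.009, "ay": -0.003, "az": 0, "grip": 0}

```text
t: 24.4
position: [473.4, 312.8, 222.3]
ee_rot: [-1.259, 1.568, 0.392]
force: [-0.2, 0.2, -0.8]
opening: 8.7
```

```bash
python3 - <<'E'
from h import *
th=.077;R=np.array([[np.cos(th),np.sin(th)],[-np.sin(th),np.cos(th)]])
for n in("scene","top"):
    im,d,P,h=see(n);H,S=h[...,0],h[...,1]
    for lo,hi in((162,182),(78,90)):
        m=(H>100)&(H<125)&(S>120)&(P[...,2]>lo)&(P[...,2]<hi)&(d>0)&(P[...,0]>330)&(P[...,1]>280)&(P[...,1]<460)
        m=cv2.morphologyEx(m.astype(np.uint8),cv2.MORPH_OPEN,np.ones((3,3)))>0
        q=P[m]
        if len(q)<50: print(n,lo,len(q));continue
        w=(q[:,:2]-[467.8,367.6])@R.T
        print(n,lo,len(q),"x",np.percentile(w[:,0],[1,3,97,99]).round(1),"y",np.percentile(w[:,1],[1,3,97,99]).round(1),"z",np.median(q[:,2]).round(1))
    if n=="scene":cv2.imwrite("pics/c5.png",cv2.resize(im[230:480,390:640],None,fx=2.4,fy=2.4))
D((472.3,312.6,200,np.pi/2+.077))
E
```

```text
scene 162 2339 x [-82.4 -79.   92.5  92.9] y [-58.4 -57.3  59.3  60. ] z 173.7
scene 78 372 x [54.  56.8 89.2 89.5] y [-58.7 -58.2  58.4  59. ] z 84.2
top 162 379 x [-89.8 -87.9  87.6  88.3] y [-59.9 -59.    1.7   5.1] z 174.0
top 78 156 x [-82.3 -79.6  82.8  83.3] y [-60.9 -60.5 -46.5 -44.4] z 84.5
t 24.5 p [473.5 312.9 222.6] phi 1.651 j [ 0.44  0.32 -0.1   1.15 -0.    0.36] F [-1.   0.8 -1.8] op 8.4
(472.3, 312.6, 200, 1.6477963267948965) d [0.0226, 0.0013, -0.0002] a [0.003, 0.001, 0.004]
```

View pics/c5.png

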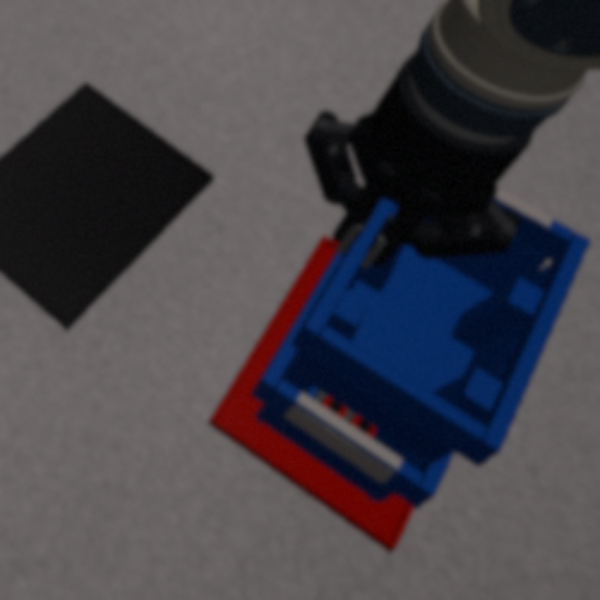

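The crop shows the empty tote over the red-capped one, ends parallel and label away, with offsets within about 2 mm. Lower it in.

Call:
apply_moves:
  deltas:
    - {"x": 0.005, "y": 0.001, "z": 0, "ax": 0.002, "ay": 0, "az": 0.003, "grip": 0}
    - {"x": 0.01, "y": 0.001, "z": 0, "ax": 0.002, "ay": 0, "az": 0.003, "grip": 0}
    - {"x": 0.014, "y": 0.001, "z": 0, "ax": 0.002, "ay": 0, "az": 0.003, "grip": 0}
    - {"x": 0.017, "y": 0.001, "z": 0, "ax": 0.002, "ay": 0, "az": 0.003, "grip": 0}
    - {"x": 0.02, "y": 0.001, "z": 0, "ax": 0.002, "ay": 0, "az": 0.003, "grip": 0}
    - {"x": 0.02, "y": 0.001, "z": 0, "ax": 0.002, "ay": 0, "az": 0.003, "grip": 0}
    - {"x": 0.02, "y": 0.001, "z": 0, "ax": 0.002, "ay": 0, "az": 0.003, "grip": 0}

```text
t: 25.2
position: [472.2, 312.6, 201.5]
ee_rot: [1.084, 1.57, 2.733]
force: [0.4, -0.7, -1.2]
opening: 8.2
```

```bash
cat > st.py <<'E'
from h import *
th=.077;R=np.array([[np.cos(th),np.sin(th)],[-np.sin(th),np.cos(th)]])
for n in("scene","top"):
    im,d,P,h=see(n);H,S=h[...,0],h[...,1]
    for lo,hi in((144,164),(78,90)):
        m=(H>100)&(H<125)&(S>120)&(P[...,2]>lo)&(P[...,2]<hi)&(d>0)&(P[...,0]>330)&(P[...,1]>280)&(P[...,1]<460)
        q=P[cv2.morphologyEx(m.astype(np.uint8),cv2.MORPH_OPEN,np.ones((3,3)))>0]
        if len(q)<30: print(n,lo,len(q));continue
        w=(q[:,:2]-[467.8,367.6])@R.T
        print(n,lo,len(q),"x",np.percentile(w[:,0],[1,99]).round(1),"y",np.percentile(w[:,1],[1,99]).round(1),"z",np.median(q[:,2]).round(1))
        if lo>100: A=np.c_[w,np.ones(len(w))];print("tilt",np.linalg.lstsq(A,q[:,2],rcond=None)[0].round(3))
D()
E
python3 st.py
```

```text
scene 144 1980 x [-84.5  91.4] y [-58.5  59.9] z 153.0
tilt [-5.00000e-03 -5.00000e-03  1.52575e+02]
scene 78 561 x [-74.2  89.6] y [-58.3  58.3] z 84.3
top 144 354 x [-90.9  86.7] y [-60.1   2.6] z 153.2
tilt [ 2.00000e-03 -2.30000e-02  1.51987e+02]
top 78 176 x [-90.   83.1] y [-60.7 -46.8] z 84.1
t 25.3 p [472.2 312.6 201.7] phi 1.649 j [ 0.44  0.33 -0.14  1.1   0.    0.36] F [-0.4  0.6 -2.1] op 8.9
```

Call:
apply_moves:
  deltas:
    - {"x": 0.001, "y": 0, "z": 0, "ax": 0, "ay": 0, "az": 0, "grip": 0}
    - {"x": 0.0015, "y": 0, "z": 0, "ax": 0, "ay": 0, "az": 0, "grip": 0}
    - {"x": 0.002, "y": 0, "z": 0, "ax": 0, "ay": 0, "az": 0, "grip": 0}
    - {"x": 0.002, "y": 0, "z": 0, "ax": 0, "ay": 0, "az": 0, "grip": 0}

```text
t: 25.7
position: [472.3, 312.6, 200.6]
ee_rot: [-0.513, 1.57, 1.136]
force: [0.5, -1.4, 7.9]
opening: 8.7
```

Call:
apply_moves:
  deltas:
    - {"x": 0, "y": 0, "z": 0, "ax": 0, "ay": 0, "az": 0, "grip": 0.45}
    - {"x": 0, "y": 0, "z": 0, "ax": 0, "ay": 0, "az": 0, "grip": 0.45}
    - {"x": 0, "y": 0, "z": 0, "ax": 0, "ay": 0, "az": 0, "grip": 0.45}
    - {"x": -0.03, "y": 0, "z": 0, "ax": 0, "ay": 0, "az": 0, "grip": 0.45}
    - {"x": -0.07, "y": 0, "z": 0, "ax": 0, "ay": 0, "az": 0, "grip": 0.45}
    - {"x": -0.1, "y": 0, "z": 0, "ax": 0, "ay": 0, "az": 0, "grip": 0.5}
    - {"x": -0.1, "y": 0, "z": -0.05, "ax": 0, "ay": 0, "az": 0, "grip": 0.5}
    - {"x": -0.1, "y": 0, "z": -0.1, "ax": 0, "ay": 0, "az": 0, "grip": 0.5}
    - {"x": -0.1, "y": 0, "z": -0.15, "ax": 0, "ay": 0, "az": 0, "grip": 0.5}
    - {"x": -0.1, "y": 0, "z": -0.2, "ax": 0, "ay": 0, "az": 0, "grip": 0.5}
    - {"x": -0.1, "y": 0, "z": -0.23, "ax": 0, "ay": 0, "az": 0, "grip": 0.5}
    - {"x": -0.1, "y": 0, "z": -0.23, "ax": 0, "ay": 0, "az": 0, "grip": 0.5}

```text
t: 26.9
position: [490.5, 80.1, 299.4]
ee_rot: [1.649, 1.57, -2.989]
force: [0.2, -0.0, 0.5]
opening: 42.5
```

```bash
python3 st.py; python3 - <<'E'
from h import *
im=totes("scene");cv2.imwrite("pics/f.png",im)
totes("top")
h=cv2.cvtColor(im,cv2.COLOR_BGR2HSV)
E
```

```text
scene 144 2194 x [-84.8  91.6] y [-58.6  59.9] z 152.1
tilt [-2.00000e-03 -2.00000e-03  1.51596e+02]
scene 78 674 x [-74.5  89.5] y [-58.2  58.3] z 84.4
top 144 844 x [-89.7  86.7] y [-59.7  60.1] z 152.2
tilt [-1.00000e-03 -2.00000e-03  1.52145e+02]
top 78 197 x [-89.8  69.6] y [-61.5 -47.6] z 84.1
t 27.0 p [490.3  82.8 299.4] phi 1.647 j [-0.    0.17 -0.11  1.3   0.   -0.08] F [ 0.1 -0.2 -0.3] op 42.8
scene [544.  72.] [-438.7 -109.1] [147.9  35.2] -1.408 70.8
scene [257. 191.] [ 538.7 -330.2] [178.4 119.5] -0.026 80.6
scene [534. 400.] [470.8 368.2] [174.9 119.2] 0.081 84.5
scene [562. 364.] [447.4 367.7] [107.4  86.4] 0.065 75.7
scene [569. 366.] [470.  368.7] [180.2 119.5] 0.077 151.9
top [398. 228.] [ 535.1 -332.6] [176.2 118.1] -0.014 84.0
top [148. 250.] [468.6 314.1] [173.9  17.1] 0.074 83.9
top [123. 251.] [465.8 377.9] [148.2  75.5] 0.067 76.3
top [117. 245.] [465.9 368.5] [179.1 123.8] 0.077 151.4
```

View pics/f.png

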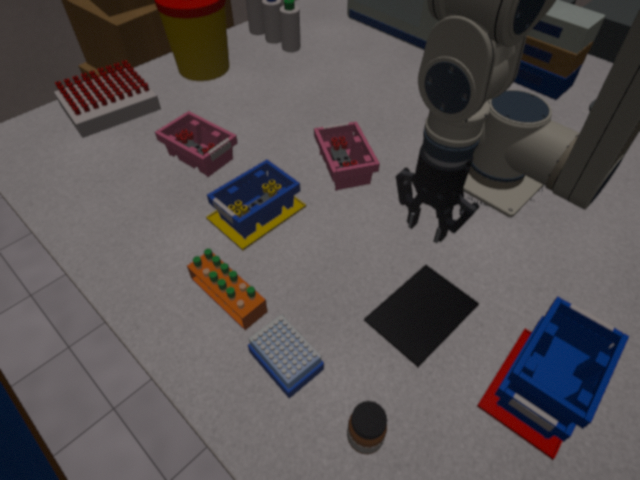

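The final picture shows the yellow-capped tote in the yellow tray (257,195), the stack in the red tray (560,370) and the black tray empty. The bystanders look unmoved and the arm is clear, so I'm handing in.

```bash
python3 -c "
from rig import manip
print(manip.job_done())"
```

```text
the job is handed in; nothing more can be done
None
```

The swap and the stacking are finished, and I handed the job in at about 27 s of the 102 s allowed. I moved the yellow-capped tote to the black tray, the red-capped one to the red tray and the yellow-capped one on to the yellow tray. The empty tote went on the red-capped one, turned end for end.

What the last checks showed:
- **Red-capped tote:** about 2 mm from the red tray's centre, rim at 84 mm, which matches standing flat on the tray floor.
- **Yellow-capped tote:** about 3–4 mm from the yellow tray's centre. The top camera put its rim at 84 mm. The scene camera read 80.6 mm, as it also did for the tote that stood there at the start.
- **Empty tote:** rim at 152 mm, so 68 mm above the lower tote. It is level within about 0.005 rad, parallel, and centred within about 2 mm; the two cameras differ by about 4 mm along its length.
- **Everything else:** the gripper is open and clear of everything. The tip rack, tube rack, jar and pink look-alikes look unmoved in the picture; I did not measure them.

One move call was refused as invalid input and moved nothing; I resent it with all six axes filled in. Nothing else failed.

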